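Golf balls from the sorting tray into a lidded tub

ROBOT

A 6-joint arm with a two-finger parallel gripper is mounted at the origin on the work surface. World frame = base frame: x ahead of the robot, y to its left, z up, the work surface at z = 0. Lengths are in mm, angles in degrees, forces in N, time in s.
With the tool pointing down it reaches from about 350 to 850 mm from the base axis. Payload 8.1 kg.
Tool frame: the origin (TCP) lies midway between the tips of the shut fingers; the grasp point (between the pads) lies 19 mm behind it; z points along the fingers, y is the direction in which the jaws open and shut (so a half turn about z gives the same grasp; the last joint's range is limited). The gripper opens to 85 mm and grips with 20 to 120 N. Pads are 22 mm wide; open, the fingers measure 114 mm over their backs; the gripper's body (76 mm by 85 mm) begins 54 mm behind the grasp point. The pads swing forward as they close: fully open they stand 13 mm farther back than shut.
Start: joints at [72.284, 7.471, 85.268, -0, 87.261, -4.893], TCP at [133.139, 585.046, 231.292] pointing down, gripper open.
Joint ranges: [-169.43, 169.43], [-51.17, 129.36], [1.28, 143.12], [-76.62, 256.62], [0, 156.53], [-152.29, 152.29]. Speed limits (degrees/s): [136.94, 136.94, 159.86, 180, 180, 180].

INTERFACE

Orientations are given as [roll, pitch, yaw] about the fixed x, y, z axes, in that order (R = Rz(yaw) Ry(pitch) Rx(roll)).
In Python, from bench import telemetry, snapshot, camera_params, job gives the robot as it stands. The module is installed in compiled form; this text tells all that it offers.
- The arm moves only by the shell command python3 -m jog 'ROWS' [FORCE]. ROWS is JSON, a list that holds one entry, the list of rows, each a list of 7 numbers: the shift along the tool's x, y, z in units of 50 mm (1.0 is 50 mm), then the turn, a rotation vector about the tool's x, y, z in units of 2 pi rad (1.0 is 2 pi rad), then the opening, from 0 (shut) to 1 (fully open). In form: [[[dx, dy, dz, rx, ry, rz, claw], ...]]. A call has 1 to 12 rows; each row shifts and turns the commanded pose from where the row before left it, along the tool's axes as they then stand; what a row does not reach is not made up. A row lasts 1/8 s, in which the tool goes at most 62.5 mm and 10.7 degrees, less where a joint would pass 70% of its speed; a pose out of reach is approached as far as the arm can. A call with a number of a shift or a turn outside -1 to 1 is refused whole. A call with a gripper value outside its range is refused whole. The fingers move at their own pace and stop on an object; FORCE is the grip in N (left out, the last holds). Time passes only in rows, so rows that do not move let the fingers close. It gives the time, the measured TCP pose, the force and the opening at its end, in the units of the state.
- telemetry.sense(): the state, without advancing time (a new reading comes with each control period).
- snapshot(name): name is "scene" or "side" or "wrist"; returns (picture, depth): 400x640x3 uint8, red, green, blue; 400x640 float32, mm along the optical axis (not along the pixel's ray), 0 where there is no reading.
- camera_params(name): a dict with "K" (3x3 intrinsics, pixels), "extrinsics" (4x4, takes a point from camera to world coordinates). Camera axes: x right, y down, z forward; pixel columns grow to the right and rows downward; lengths in mm; the calibration is good to about 2 mm. A picture is of the moment at which its call begins: read the wrist's pose just before it. camera_params takes no time and is no camera call; for the wrist camera it gives the pose at the moment of the call.
- job.hand_in(): hands the job in, once; it reports no verdict.
The state is a dict: "time": time; "joint_pos": joint angles; "qd": joint speeds; "joint_efforts": joint torques, N m; "tool_pos": TCP position; "tcp_rot": TCP orientation; "ft_force": force on the tool from outside, world axes, zero at the start; "wrist_torque": the same for the moment, N m; "finger_gap": finger opening in mm.
Only numpy, scipy, OpenCV 4.12 (cv2) and the standard library are available. Lean on these libraries where they do the work, as an engineer would, in place of code of your own. Each camera call takes 0.05 s, during which the arm holds its last target. There are 200 camera calls.

TASK

Tip the hinged sorting tray well up by its grip bar (about 15 degrees, it stays where you leave it) so that the golf balls roll together at its low end, then gather them all with the scoop and tip them into the round tub; do not touch balls in the tray with the hand. When the tray is empty, leave the scoop lying flat in it, lengthwise, and let the tray back down flat. Press the lid onto the tub until it is level and fully home under both catches, and do not disturb the other goods on the table.

Things in the scene. Friction and masses are not known exactly. Their poses are not given: they have to be found in the camera images.
- tray (a joint): Tilt of the tray, rad: 0 flat, grows as the end with the grip bar is lifted, stop at 0.55. The friction hinge runs across the end nearest the robot; the tray stays at any angle it is left at. Lifting at the bar takes 13 to 18 N, pushing down 7 to 11 N.
- tray_in (a point): Centre of the floor of a shallow dark steel tray on a fixed plywood board. Inside 268 (x) by 154 (y) mm, walls 4 mm thick, 35 mm high, rising to 65 mm at the low end. Axes move with the tray: x along the floor from the low hinged end (nearest the robot) to the grip bar end, z out of the floor. Hinge line along y at x -138, z -3 mm. Flat, the floor is 19 mm above the table.
- tray_handle (a point): Middle of the round steel grip bar on the tray's far end: 12 mm thick, 90 mm long along y, with 29 mm free between it and the end wall, 46 mm above the table when flat. At x +173, z +27 mm from tray_in, same axes.
- scoop_grip (a point): Middle of the black grip bar (100 x 18 x 20 mm) over the aluminium scoop. The open lip faces -x, z up. Pan floor 125 mm long (x), 146 mm wide; from here its underside is 95 mm down, the lip edge 68.5 mm to -x, the 50 mm high back wall 56.5 mm to +x. Side walls 6 mm high in the front half, 45 mm behind. A wire yoke carries the bar 42 mm to -x. 0.2 kg. Starts flat on the table.
- tub_rim (a point): Centre of the mouth, at rim height, of the loose round blue tub: 200 mm diameter, wall 4 mm, 95 mm high, floor 5 mm, 0.6 kg; z up. On its +y and -y sides a sprung grey catch, 28 mm wide, stands 36 mm above the rim; its sloping face leads the lid in (110 mm from the axis at its top, 98 mm at its lower edge, 9 mm above the rim), then snaps over the lid's edge.
- lid_knob (a point): Centre of the knob (36 mm diameter, 30 high) of the round blue lid, 0.15 kg. 21 mm below it is the underside of a disc 204 mm wide, 6 thick; under that a 22 mm deep plug, tapering 174 to 160 mm. Starts lying on its plug. On the tub it first rests on the catches some 17 mm high; pressing the knob with 8 to 15 N snaps it under them. Home, this point is 21 mm above tub_rim.
- ball1_center (a point): Centre of golf ball 1: white, 43 mm diameter, 46 g (absent in some runs). At the start in the tray. On the flat tray it stays where it is; it rolls once the tray is tilted by more than about 3 degrees.
- ball2_center (a point): Centre of golf ball 2: white, 43 mm diameter, 46 g (absent in some runs). At the start in the tray. On the flat tray it stays where it is; it rolls once the tray is tilted by more than about 3 degrees.
- ball3_center (a point): Centre of golf ball 3: white, 43 mm diameter, 46 g (absent in some runs). At the start in the tray. On the flat tray it stays where it is; it rolls once the tray is tilted by more than about 3 degrees.
- ball4_center (a point): Centre of golf ball 4: white, 43 mm diameter, 46 g (absent in some runs). At the start in the tray. On the flat tray it stays where it is; it rolls once the tray is tilted by more than about 3 degrees.
- ball5_center (a point): Centre of golf ball 5: white, 43 mm diameter, 46 g (absent in some runs). At the start in the tray. On the flat tray it stays where it is; it rolls once the tray is tilted by more than about 3 degrees.
- ball6_center (a point): Centre of golf ball 6: white, 43 mm diameter, 46 g (absent in some runs). At the start in the tray. On the flat tray it stays where it is; it rolls once the tray is tilted by more than about 3 degrees.
- ball7_center (a point): Centre of golf ball 7: white, 43 mm diameter, 46 g (absent in some runs). At the start in the tray. On the flat tray it stays where it is; it rolls once the tray is tilted by more than about 3 degrees.
- ball8_center (a point): Centre of golf ball 8: white, 43 mm diameter, 46 g (absent in some runs). At the start in the tray. On the flat tray it stays where it is; it rolls once the tray is tilted by more than about 3 degrees.
Not all that is in view belongs to the job. What is shaped like the part that bears ball6_center but red is not meant.

How it is judged:
By the outcome, as a careful person would: the job done as asked, in the order asked, and still so for the second after the job is handed in, with the robot touching nothing.
Of ball1, ball2, ball3, ball4, ball5, ball6, ball7, ball8 only 5 to 8 are there at a start; the rules pass over those that are not, and their reading is None.
At some moment in a run one of lid, scoop may be knocked a few centimetres aside while the robot is not near it.
It also fails if it takes over 192 s, if anything falls off the work surface, if the arm or the gripper's body presses on something with over 40 N, if the wrist force passes 120 N, or if a joint passes its speed limit or range.

## Working session

There is one attempt and no reset: what is moved stays moved. The work goes in short steps, Python scripts to look and compute and a shell command to move; the robot and the scene stay as the last step left them, time stands still between calls to the robot, and variables do not carry over. Pictures are saved under pics/ and viewed, about 12 in all and at most 16, crops included, and the job is handed in when it is done.

```bash
mkdir -p pics; python3 - <<'E'
from bench import telemetry, snapshot, camera_params
import cv2,numpy as np
print(telemetry.sense())
for n in("scene","side"):
    p,d=snapshot(n); cv2.imwrite(f"pics/{n}0.png",p[:,:,::-1]); np.save(f"pics/{n}0_d.npy",d)
    c=camera_params(n); print(n,np.round(c["K"],1).tolist(),np.round(c["extrinsics"],3).tolist())
E
```

```text
{'time': 0.0, 'joint_pos': array([ 7.22830219e+01,  7.51331067e+00,  8.53334430e+01, -4.87489710e-04,
        8.72615789e+01, -4.89334207e+00]), 'qd': array([ 0.07669557, -0.03669756, -0.0678808 ,  0.0280576 , -0.02307752,
        0.02616362]), 'joint_efforts': array([-2.03093667e-03, -5.69411051e+01, -5.00543082e+01, -4.29740203e-04,
        1.49081298e-02,  1.45456954e-05]), 'tool_pos': array([132.97761456, 584.48438189, 230.22327413]), 'tcp_rot': array([-1.79892021e+02, -8.75577081e-03,  1.67176380e+02]), 'ft_force': array([-0.79966038,  0.08424528,  0.45732739]), 'wrist_torque': array([ 0.00557269,  0.03511526, -0.00635624]), 'finger_gap': 85.76818941765843}
scene [[402.5, 0.0, 324.8], [0.0, 402.5, 192.4], [0.0, 0.0, 1.0]] [[0.679, 0.483, -0.553, 1048.494], [0.734, -0.445, 0.513, -453.725], [0.002, -0.754, -0.657, 646.888], [0.0, 0.0, 0.0, 1.0]]
side [[486.9, 0.0, 319.9], [0.0, 486.9, 195.4], [0.0, 0.0, 1.0]] [[-0.915, -0.264, 0.306, 259.642], [-0.404, 0.603, -0.687, 722.328], [-0.003, -0.752, -0.659, 794.108], [0.0, 0.0, 0.0, 1.0]]
```

View pics/scene0.png

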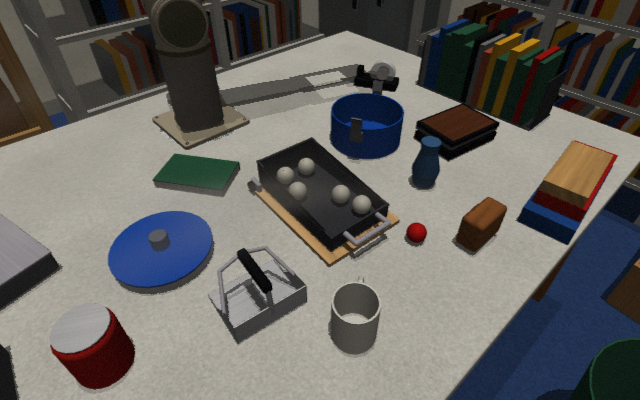

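View pics/side0.png

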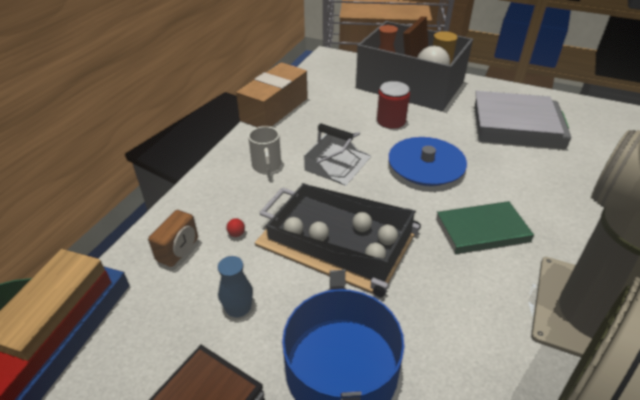

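The views show five white balls in the tray (scene pixels (285,175), (306,167), (297,190), (341,194), (361,204)). Other scene positions: tub (366,125), lid knob (158,239), scoop bar (255,270), grip bar (368,230). The red ball at (416,232) is a decoy.

```bash
cat > h.py <<'E'
import numpy as np,cv2
from bench import telemetry, snapshot, camera_params
from scipy.spatial.transform import Rotation as R
def cloud(n,save=None):
    c=camera_params(n); p,d=snapshot(n)
    if save: cv2.imwrite(f"pics/{save}.png",p[:,:,::-1])
    K,E=np.array(c["K"]),np.array(c["extrinsics"])
    v,u=np.mgrid[:400,:640]
    X=np.stack([(u-K[0,2])/K[0,0]*d,(v-K[1,2])/K[1,1]*d,d],-1)@E[:3,:3].T+E[:3,3]
    X[d<=0]=np.nan
    return p,cv2.cvtColor(p,cv2.COLOR_RGB2HSV).astype(int),X
def circ(P):
    A=np.c_[2*P[:,:2],np.ones(len(P))]; s=np.linalg.lstsq(A,(P[:,:2]**2).sum(1),rcond=None)[0]
    return s[0],s[1],np.sqrt(s[2]+s[0]**2+s[1]**2)
def st():
    s=telemetry.sense(); print('t',round(s['time'],2),'tcp',np.round(s['tool_pos'],1),'rpy',np.round(s['tcp_rot'],1),'F',np.round(s['ft_force'],1),'gap',round(s['finger_gap'],1)); return s
E
python3 - <<'E'
from h import *
def box(X,b): # u0,u1,v0,v1
    m=np.zeros(X.shape[:2],bool); m[b[2]:b[3],b[0]:b[1]]=1; return m
B={"scene":dict(tub=(320,415,85,165),lid=(100,225,205,295),scoop=(200,315,240,340),tray=(235,405,130,265)),
   "side":dict(tub=(270,415,265,400),lid=(380,475,130,190),scoop=(300,375,120,185),tray=(255,425,180,270))}
for n in B:
    p,h,X=cloud(n); z=X[...,2]; print(n, 'table z',np.nanmedian(z[300:320,150:200] if n=='scene' else z[200:230,100:140]))
    blue=(abs(h[...,0]-113)<12)&(h[...,1]>120)
    b=B[n]
    m=box(X,b['tub'])&blue&(z>90)&(z<102); print('tub',circ(X[m]),m.sum(),np.nanmax(z[m]))
    m=box(X,b['lid'])&blue; q=X[m]; print('lid',circ(q[[*cv2.convexHull(np.ascontiguousarray(q[:,:2],dtype=np.float32),returnPoints=False)[:,0]]]),np.nanmedian(q[:,2]))
    m=box(X,b['lid'])&(z>38)&(z<80); print('knob',np.nanmean(X[m],0),np.nanmin(X[m],0),np.nanmax(X[m],0))
    m=box(X,b['scoop'])&(z>85)&(h[...,2]<90); q=X[m]; print('bar',q.mean(0),q.max(0)[2],cv2.minAreaRect(q[:,:2].astype(np.float32)),m.sum())
    m=box(X,b['scoop'])&(z>3); q=X[m]; print('scoop',cv2.minAreaRect(q[:,:2].astype(np.float32)))
    m=box(X,b['tray'])&(h[...,1]<60)&(h[...,2]>85)&(z>30)&(z<75); 
    nl,L,s,c=cv2.connectedComponentsWithStats(m.astype(np.uint8))
    for i in range(1,nl):
        if s[i,4]>40: q=X[L==i]; print(' comp',np.round(c[i]),s[i,4],np.round(q.mean(0)),np.round(q.min(0)),np.round(q.max(0)))
    m=box(X,b['tray'])&(z>45)&(z<80)&(h[...,2]<75); q=X[m]; print('trayrim',cv2.minAreaRect(q[:,:2].astype(np.float32)))
E
```

```text
scene table z -1.4767369692859802
tub (np.float64(408.01616048443753), np.float64(297.0749368997965), np.float64(97.52882619755198)) 257 100.02422652855569
lid (np.float64(419.65881350134543), np.float64(-325.48672040184374), np.float64(100.2689847346684)) 26.369231475167965
knob [ 472.79579612 -319.30974197   56.8389741 ] [ 401.98339861 -343.04543695   38.50651692] [ 630.75241464 -280.10444477   79.97323528]
bar [ 654.89398038 -250.94554604  100.85129229] 105.75174063103668 ((649.58154296875, -241.90931701660156), (99.58332061767578, 48.080535888671875), 4.418589115142822) 603
scoop ((620.6890258789062, -233.97616577148438), (235.85494995117188, 223.7991485595703), 52.47723388671875)
 comp [306. 164.] 154 [439.  49.  53.] [417.  34.  42.] [453.  70.  61.]
 comp [285. 173.] 176 [432. -11.  52.] [413. -27.  41.] [445.  11.  61.]
 comp [297. 189.] 194 [496. -26.  53.] [476. -42.  41.] [510.  -6.  62.]
 comp [341. 192.] 195 [571.  39.  53.] [548.  23.  42.] [585.  60.  62.]
 comp [361. 202.] 211 [627.  48.  53.] [605.  33.  42.] [643.  69.  62.]
 comp [369. 231.] 307 [694.  -0.  49.] [6
[... 752 characters left out ...]
8164, 95.97025299072266), 84.27709197998047) 272
scoop ((647.394775390625, -268.3320617675781), (216.0464630126953, 366.20599365234375), 23.294092178344727)
 comp [276. 202.] 354 [686.   8.  52.] [638. -73.  40.] [708.  88.  62.]
 comp [362. 220.] 261 [488. -12.  53.] [468. -59.  30.] [509.   4.  66.]
 comp [293. 225.] 236 [618.  62.  54.] [600.  41.  40.] [642.  79.  64.]
 comp [318. 230.] 262 [562.  54.  53.] [544.  30.  37.] [584.  69.  64.]
 comp [387. 234.] 272 [424.   4.  53.] [405. -17.  38.] [447.  19.  64.]
 comp [375. 250.] 232 [431.  62.  56.] [412.  42.  40.] [454.  76.  64.]
trayrim ((527.1489868164062, 18.8231201171875), (164.7021026611328, 275.2085266113281), 85.7653579711914)
```

```bash
cat >> h.py <<'E'
def todo(xyz,y_ang,tilt=0,axis=None):
    """units of move to TCP xyz; tool y horizontal heading y_ang(deg); tool z down, then turned by tilt about world axis"""
    s=st(); Rc=R.from_euler('xyz',s['tcp_rot'],degrees=True)
    a=np.radians(y_ang); y=np.array([np.cos(a),np.sin(a),0]); z=np.array([0,0,-1.]); Rt=R.from_matrix(np.c_[np.cross(y,z),y,z])
    if axis is not None: Rt=R.from_rotvec(np.radians(tilt)*np.array(axis)/np.linalg.norm(axis))*Rt
    d=np.array(xyz)-s['tool_pos']
    print('shift(units, current axes)',np.round(Rc.inv().apply(d)/50,3),'(target axes)',np.round(Rt.inv().apply(d)/50,3),'turn',np.round((Rc.inv()*Rt).as_rotvec()/2/np.pi,4))
E
for i in 1; do :; done
python3 -m jog '[[[0,0,0,0,0,0.0251,0.4],[0,0,0,0,0,0.0251,0.4],[0,0,0,0,0,0.0251,0.4],[0,0,0,0,0,0.0251,0.4],[0,0,0,0,0,0.0251,0.4],[0,0,0,0,0,0.0251,0.4],[0,0,0,0,0,0.0251,0.4],[0,0,0,0,0,0.0251,0.4],[0,0,0,0,0,0.0251,0.4]]]' 40
python3 -m jog '[[[-0.6,0.675,0,0,0,0,0.4],[-0.6,0.675,0,0,0,0,0.4],[-0.6,0.675,0,0,0,0,0.4],[-0.6,0.675,0,0,0,0,0.4],[-0.6,0.675,0,0,0,0,0.4],[-0.6,0.675,0,0,0,0,0.4],[-0.6,0.675,0,0,0,0,0.4],[-0.6,0.675,0,0,0,0,0.4],[-0.6,0.675,0,0,0,0,0.4]]]'
python3 -m jog '[[[-0.6,0.675,0,0,0,0,0.4],[-0.6,0.675,0,0,0,0,0.4],[-0.6,0.675,0,0,0,0,0.4],[-0.6,0.675,0,0,0,0,0.4],[-0.6,0.675,0,0,0,0,0.4],[-0.6,0.675,0,0,0,0,0.4],[-0.6,0.675,0,0,0,0,0.4],[-0.6,0.675,0,0,0,0,0.4],[-0.6,0.6,0,0,0,0,0.4],[0,0,0,0,0,0,0.4]]]'
python3 - <<'E'
from h import *
todo((700,6,230),-4.2)
p,h,X=cloud("wrist","w1")
z=X[...,2]
m=(z>38)&(z<58)&(X[...,0]>670)&(X[...,0]<735)&(abs(X[...,1])<90); q=X[m]
if len(q): print(m.sum(),q.mean(0),q.min(0),q.max(0),cv2.minAreaRect(q[:,:2].astype(np.float32)))
s=cv2.imread('pics/scene0.png')[235:345,195:315]; cv2.imwrite('pics/two.png',np.hstack([cv2.resize(cv2.imread('pics/w1.png'),(400,250)),cv2.resize(s,(273,250),interpolation=cv2.INTER_CUBIC)]))
E
```

```text
time: 1.32
tool_pos: [133.1, 584.9, 231.0]
tcp_rot: [-180.0, 0.0, 85.6]
ft_force: [0.1, 0.1, -0.3]
finger_gap: 34.3
time: 2.45
tool_pos: [417.4, 292.6, 231.2]
tcp_rot: [180.0, -0.0, 85.9]
ft_force: [0.2, 0.8, 0.2]
finger_gap: 34.2
time: 3.7
tool_pos: [697.1, -0.1, 229.8]
tcp_rot: [-179.9, 0.0, 85.7]
ft_force: [-0.5, 0.8, -0.2]
finger_gap: 34.1
t 3.7 tcp [ 6.971e+02 -1.000e-01  2.298e+02] rpy [-179.9    0.    85.7] F [-0.5  0.8 -0.2] gap 34.1
shift(units, current axes) [ 0.127  0.049 -0.005] (target axes) [ 0.127  0.049 -0.005] turn [-0.0002  0.0001 -0.0004]
1353 [693.25792803  11.18690291  50.63362095] [670.05390582 -45.80662695  38.16726478] [734.12686415  88.28111923  57.90736392] ((701.860595703125, 21.293285369873047), (134.27899169921875, 63.87775421142578), 89.71988677978516)
```

View pics/two.png

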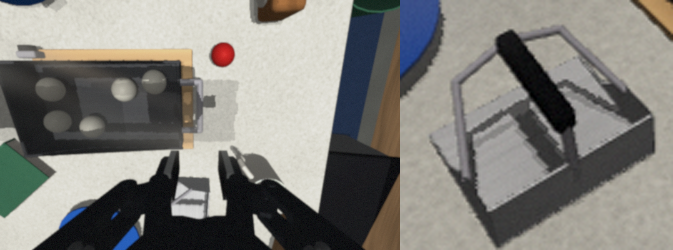

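The wrist view shows the tray's grip bar at about (197,105) on the left half, between the fingers' approach line. The crop shows the scoop's tall back wall on the world +x side, the lip facing -x, and the bar running lengthwise.

```bash
python3 - <<'E'
from h import *
p,h,X=cloud("wrist"); z=X[...,2]
for y in (-30,-15,0,15,30,45):
    m=(z>35)&(X[...,0]>660)&(X[...,0]<730)&(abs(X[...,1]-y)<3); q=X[m]; o=np.argsort(q[:,0]); print(y,[(round(a),round(b)) for a,b in q[o][::4][:, [0,2]]])
m=(z>44)&(z<64)&(X[...,0]>350)&(X[...,0]<685)&(abs(X[...,1]-15)<110)&(h[...,2]<60); q=X[m]; print('rim',cv2.minAreaRect(q[:,:2].astype(np.float32)))
E
```

```text
-30 [(660, 57), (661, 40), (661, 55), (661, 42), (664, 45), (690, 48), (691, 47), (692, 50), (693, 51), (694, 51), (695, 52), (696, 51), (697, 51), (698, 52), (699, 50), (700, 49), (701, 51), (701, 50)]
-15 [(660, 56), (661, 57), (662, 57), (663, 55), (663, 55), (692, 47), (693, 52), (694, 52), (694, 49), (695, 52), (696, 52), (696, 52), (698, 52), (699, 52), (700, 50), (701, 51), (702, 50), (702, 50)]
0 [(660, 285), (660, 286), (660, 287), (660, 285), (660, 285), (660, 286), (660, 284), (661, 287), (661, 286), (661, 285), (661, 286), (661, 285), (661, 285), (661, 57), (661, 284), (661, 285), (662, 285), (662, 286), (662, 285), (662, 286), (662, 285), (662, 56), (662, 284), (662, 285), (662, 285), (662, 285), (663, 285), (663, 285), (663, 285), (663, 285), (663, 285), (663, 42), (663, 58), (663, 43), (663, 285), (664, 284), (664, 283), (664, 54), (677, 271), (677, 274), (677, 272), (677, 269), (677, 270), (677, 274), (678, 272), (678, 270), (678, 274), (678, 274), (678, 269), (678, 269), (678, 269), (678, 268), (678, 268), (679, 268), (679, 268), (679, 268), (679, 240), (679, 254), (
[... 27197 characters left out ...]
5, 48), (696, 50), (696, 50), (697, 52), (698, 52), (699, 52), (700, 53), (701, 52), (701, 52), (702, 52), (703, 51), (704, 51), (704, 49), (705, 50), (706, 48)]
45 [(662, 56), (663, 57), (664, 58), (665, 57), (665, 57), (666, 56), (666, 41), (667, 56), (667, 57), (671, 51), (673, 52), (675, 50), (678, 50), (680, 51), (682, 50), (684, 50), (685, 51), (687, 49), (689, 51), (690, 53), (692, 50), (693, 52), (694, 52), (696, 50), (696, 51), (697, 51), (698, 51), (699, 50), (700, 51), (701, 51), (702, 53), (702, 51), (703, 51), (704, 52), (704, 51), (705, 51), (706, 50), (707, 49), (707, 49)]
rim ((528.054931640625, 17.934303283691406), (159.67474365234375, 276.29229736328125), 85.72672271728516)
```

```bash

python3 -m jog '[[[0.1,0.025,0,0,0,0,0.28],[0,0,0.8,0,0,0,0.28],[0,0,0.8,0,0,0,0.28],[0,0,0.8,0,0,0,0.28],[0,0,0.6,0,0,0,0.28],[0,0,0.5,0,0,0,0.28],[0,0,0.35,0,0,0,0.28],[0,0,0.2,0,0,0,0.28],[0,0,0,0,0,0,0.28]]]'
python3 -m jog '[[[0,0,0,0,0,0,0],[0,0,0,0,0,0,0],[0,0,0,0,0,0,0],[0,0,0,0,0,0,0]]]' 60
```

```text
time: 4.92
tool_pos: [697.6, 8.1, 28.5]
tcp_rot: [-180.0, -0.0, 85.9]
ft_force: [0.4, -0.5, -0.7]
finger_gap: 24.0
time: 5.42
tool_pos: [699.4, 7.7, 30.2]
tcp_rot: [179.8, -0.0, 85.9]
ft_force: [5.1, 0.4, -3.7]
finger_gap: 9.8
```

```bash

python3 -m jog '[[[0,-0.007,-0.163,-0.00417,0,0,0],[0,-0.007,-0.163,-0.00417,0,0,0],[0,-0.007,-0.163,-0.00417,0,0,0],[0,-0.007,-0.163,-0.00417,0,0,0],[0,-0.007,-0.163,-0.00417,0,0,0],[0,-0.007,-0.163,-0.00417,0,0,0],[0,-0.007,-0.163,-0.00417,0,0,0],[0,-0.007,-0.163,-0.00417,0,0,0],[0,-0.007,-0.163,-0.00417,0,0,0],[0,-0.007,-0.163,-0.00417,0,0,0],[0,-0.003,-0.07,-0.00175,0,0,0],[0,0,0,0,0,0,0]]]'
python3 - <<'E'
from h import *
st(); p,h,X=cloud("scene","s2"); print(np.nanmax(X[200:260,330:400,2]))
E
```

```text
time: 6.92
tool_pos: [684.2, 8.8, 113.2]
tcp_rot: [164.3, -0.0, 85.8]
ft_force: [5.4, 1.7, -5.2]
finger_gap: 9.9
t 6.92 tcp [684.2   8.8 113.2] rpy [164.3  -0.   85.8] F [ 5.4  1.7 -5.2] gap 9.9
134.31619357134184
```

View pics/s2.png

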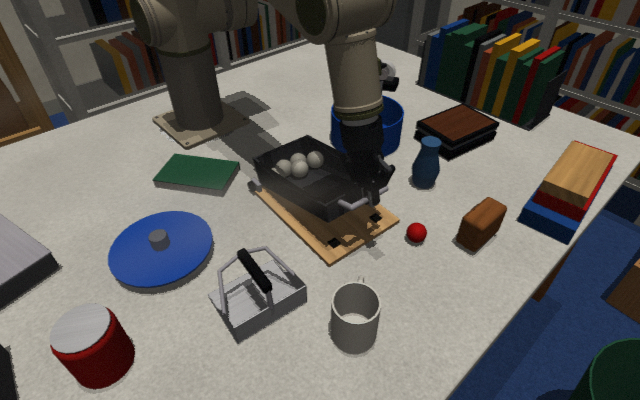

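The view shows the tray tilted with all the balls together at its low end, around (300,163), and the scoop, lid and goods unmoved. I'll release the handle and go above the scoop.

```bash

python3 -m jog '[[[0,0,0,0,0,0,0.28],[0,0,0,0,0,0,0.28],[0,0,-0.5,0,0,0,0.28],[0,0,-1,0,0,0,0.28],[0,0,-1,0,0,0,0.28],[0,0,-0.5,0.0215,0,0,0.5],[0,0,0,0.0215,0,0,1]]]'
python3 - <<'E'
from h import *
todo((650,-243,230),84.3)
# tray tilt from side walls: fit plane to rim of end wall vs low end
p,h,X=cloud("scene"); 
m=np.zeros(X.shape[:2],bool); m[130:225,245:395]=1
c,s=np.cos(np.radians(-4.3)),np.sin(np.radians(-4.3))
tx=(X[...,0]-528)*c+(X[...,1]-18)*s; ty=-(X[...,0]-528)*s+(X[...,1]-18)*c; z=X[...,2]
m&=(h[...,2]<70)&(abs(ty)<45)&(tx>-60)&(tx<110)&(z>10)&(z<120)
f=np.polyfit(tx[m],z[m],1); r=z[m]-np.polyval(f,tx[m]); k=abs(r)<8; f=np.polyfit(tx[m][k],z[m][k],1); print(m.sum(),k.sum(),f,np.degrees(np.arctan(f[0])))
E
```

```text
time: 7.85
tool_pos: [644.5, 11.6, 262.9]
tcp_rot: [179.6, -0.0, 85.9]
ft_force: [1.1, -0.3, -0.1]
finger_gap: 59.3
t 7.85 tcp [644.5  11.6 262.9] rpy [179.6  -0.   85.9] F [ 1.1 -0.3 -0.1] gap 59.3
shift(units, current axes) [-5.071  0.473  0.662] (target axes) [-0.616 -5.056  0.659] turn [ 0.0009  0.0009 -0.2457]
1298 277 [ 0.26563215 56.28507009] 14.876064575697827
```

```bash

python3 -m jog '[[[-0.72,0.067,0,0,0,0,1],[-0.72,0.067,0,0,0,0,1],[-0.72,0.067,0,0,0,0,1],[-0.72,0.067,0,0,0,0,1],[-0.72,0.067,0,0,0,0,1],[-0.72,0.067,0,0,0,0,1],[-0.72,0.067,0,0,0,0,1]]]'
python3 -m jog '[[[0,0,0,0,0,-0.0246,1],[0,0,0,0,0,-0.0246,1],[0,0,0,0,0,-0.0246,1],[0,0,0,0,0,-0.0246,1],[0,0,0,0,0,-0.0246,1],[0,0,0,0,0,-0.0246,1],[0,0,0,0,0,-0.0246,1],[0,0,0,0,0,-0.0246,1],[0,0,0,0,0,-0.0246,1],[0,0,0,0,0,-0.0246,1],[0,0,0,0,0,0,1]]]'
python3 - <<'E'
from h import *
p,h,X=cloud("wrist","w2"); z=X[...,2]
m=(z>84)&(z<112)&(h[...,2]<70)&(np.hypot(X[...,0]-650,X[...,1]+243)<110); 
nl,L,s,c=cv2.connectedComponentsWithStats(m.astype(np.uint8))
i=1+np.argmax(s[1:,4]); q=X[L==i]; print(s[i],q.mean(0),cv2.minAreaRect(q[:,:2].astype(np.float32)),np.percentile(q[:,2],[5,50,95]))
todo((650,-243,230),84.3)
E
```

```text
time: 8.78
tool_pos: [648.5, -242.6, 256.9]
tcp_rot: [179.8, 0.0, 85.8]
ft_force: [0.1, -0.2, 0.8]
finger_gap: 85.3
time: 10.15
tool_pos: [648.5, -241.4, 256.8]
tcp_rot: [-180.0, 0.2, 174.4]
ft_force: [0.0, -0.0, -0.5]
finger_gap: 85.5
[ 303  133   19   79 1202] [ 636.20526315 -245.44036775  104.14273387] ((639.8569946289062, -245.5198211669922), (18.733470916748047, 83.24763488769531), 84.66036224365234) [101.37464624 104.43108424 105.90537822]
t 10.2 tcp [ 648.5 -241.4  256.9] rpy [-180.     0.2  174.2] F [ 0.1 -1.1  0.1] gap 84.9
shift(units, current axes) [-0.031 -0.029  0.538] (target axes) [-0.033 -0.029  0.538] turn [-0.      0.0005 -0.0002]
```

View pics/w2.png

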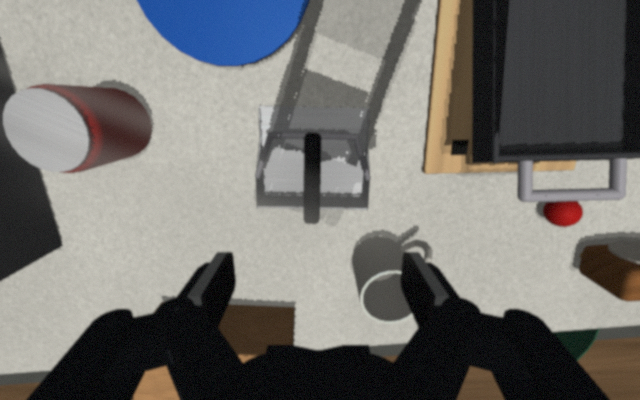

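Wrist view: the scoop bar is vertical at (312,178), clear on both sides, with the mug at (385,280) out of the way. Grasping it now.

```bash

python3 -m jog '[[[0.04,-0.067,0,0,0,0,0.7],[0,0,0.8,0,0,0,0.7],[0,0,0.8,0,0,0,0.7],[0,0,0.8,0,0,0,0.7],[0,0,0.6,0,0,0,0.7],[0,0,0.4,0,0,0,0.7],[0,0,0.22,0,0,0,0.7],[0,0,0,0,0,0,0.7]]]'
python3 -m jog '[[[0,0,0,0,0,0,0],[0,0,0,0,0,0,0],[0,0,0,0,0,0,0],[0,0,0,0,0,0,0],[0,0,0,0,0,0,0]]]' 110
python3 -m jog '[[[0,0,-0.2,0,0,0,0],[0,0,-0.5,0,0,0,0],[0,0,-0.8,0,0,0,0],[0,0,-0.8,0,0,0,0],[0,0,-0.8,0,0,0,0],[0,0,-0.5,0,0,0,0],[0,0,0,0,0,0,0]]]'
```

```text
time: 11.2
tool_pos: [646.7, -244.6, 75.8]
tcp_rot: [180.0, 0.1, 174.4]
ft_force: [0.1, -0.2, 1.2]
finger_gap: 59.9
time: 11.82
tool_pos: [647.9, -245.1, 77.7]
tcp_rot: [-180.0, 0.3, 174.4]
ft_force: [0.1, -0.2, 5.4]
finger_gap: 16.4
time: 12.7
tool_pos: [647.5, -245.0, 259.3]
tcp_rot: [-179.9, 0.4, 174.4]
ft_force: [-0.2, 0.4, -2.2]
finger_gap: 16.3
```

```bash
python3 - <<'E'
from h import *
s=st(); Rc=R.from_euler('xyz',s['tcp_rot'],degrees=True)
im=[]
for n in("scene","side"):
    p,h,X=cloud(n,"g_"+n)
    Q=Rc.inv().apply((X-s['tool_pos']).reshape(-1,3)).reshape(X.shape)
    m=(abs(Q[...,0])<110)&(abs(Q[...,1])<110)&(Q[...,2]>30)&(Q[...,2]<95); q=Q[m]
    print(n,m.sum(),'x',np.percentile(q[:,0],[0.5,99.5]),'y',np.percentile(q[:,1],[.5,99.5]),'z',np.percentile(q[:,2],[1,50,99]))
    f=q[(abs(q[:,1])<60)&(q[:,0]>-40)&(q[:,0]<60)&(q[:,2]>65)]
    A=np.c_[f[:,:2],np.ones(len(f))]; c=np.linalg.lstsq(A,f[:,2],rcond=None)[0]; print('floor z=ax+by+c',c,len(f))
    v,u=np.where(m); print(u.min(),u.max(),v.min(),v.max())
    im.append(cv2.resize(p[max(0,v.min()-70):v.max()+20,u.min()-20:u.max()+20,::-1],(380,380)))
cv2.imwrite('pics/g.png',np.hstack(im))
E
```

```text
t 12.7 tcp [ 647.5 -245.   259.3] rpy [-179.9    0.4  174.4] F [-0.2  0.4 -2.2] gap 16.3
scene 5164 x [-53.54251366  72.13046528] y [-73.02442902  70.93323465] z [30.51181684 75.05776874 79.26315903]
floor z=ax+by+c [ 5.21092624e-04 -6.81051945e-04  7.74333889e+01] 1804
187 304 192 277
side 2327 x [-52.01261746  72.35872519] y [-72.55190725  76.48001738] z [31.48595159 76.53048871 80.693907  ]
floor z=ax+by+c [-6.78982783e-03  5.52855724e-04  7.82745117e+01] 871
301 375 72 126
```

View pics/g.png

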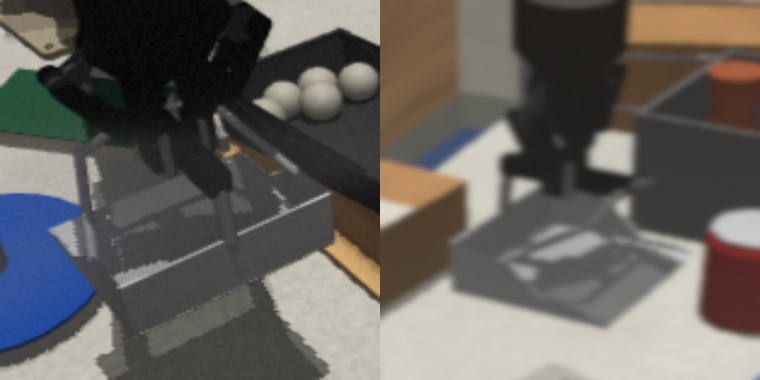

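Both crops show the scoop held level and square, and the balls at the low end. In the tool frame the lip is at x=+72, the back at -53, and the floor at z=+78. Now I'll measure the tilted tray and the balls.

```bash
cat >> h.py <<'E'
def trayframe(tilt=14.9,yaw=-4.3,c=(528,18)):
    a,b=np.radians(yaw),np.radians(tilt)
    e=np.array([np.cos(a),np.sin(a),0]); ey=np.array([-np.sin(a),np.cos(a),0]); k=np.array([0,0,1.])
    H=np.array([*c,16.])-138*e
    ex=np.cos(b)*e+np.sin(b)*k; ez=-np.sin(b)*e+np.cos(b)*k
    return H+138*ex+3*ez, np.c_[ex,ey,ez]   # origin tray_in, axes
E
python3 - <<'E'
from h import *
O,A=trayframe()
print(O)
for n in("scene","side"):
    p,h,X=cloud(n); T=(X-O)@A
    x,y,z=np.moveaxis(T,-1,0)
    m=(abs(x)<128)&(abs(y)<66)&(abs(z)<8)&(h[...,2]<80)
    c=np.linalg.lstsq(np.c_[x[m],y[m],np.ones(m.sum())],z[m],rcond=None)[0]; print(n,'floor',np.round(c,4),m.sum())
    m=(abs(x)<120)&(z>30)&(z<38)&(abs(y)>70)&(abs(y)<88)
    for sg in(-1,1):
        k=m&(np.sign(y)==sg)
        for lo,hi in((-100,-40),(-20,40),(50,110)):
            kk=k&(x>lo)&(x<hi)
            if kk.sum()>10: print('  wall',sg,lo,kk.sum(),np.round(np.percentile(y[kk],[5,50,95]),1))
    w=(h[...,1]<70)&(h[...,2]>80)&(abs(y)<77)&(x>-140)&(x<134)&(z>15)&(z<50)
    nl,L,s,cc=cv2.connectedComponentsWithStats(cv2.erode(w.astype(np.uint8),np.ones((3,3))))
    for i in range(1,nl):
        if s[i,4]>25: k=L==i; print('  ball',s[i,4],np.round(cc[i]),np.round([x[k].mean(),y[k].mean(),z[k].max()]))
    k=(z>55)&(z<70)&(abs(y)<70)&(x<-110)&(x>-160); print('  low wall x',np.round(np.percentile(x[k],[5,50,95]),1) if k.sum() else 0)
E
```

```text
[522.60373322  18.40574734  54.38345369]
scene floor [ 0.0111 -0.0008  0.6127] 1513
  wall -1 -100 34 [-84.7 -83.6 -82.7]
  wall -1 -20 43 [-84.9 -83.8 -82.7]
  wall -1 50 43 [-84.8 -84.  -83. ]
  wall 1 -100 38 [73.1 74.3 75.4]
  wall 1 -20 45 [72.6 74.  75.5]
  wall 1 50 49 [73.  74.4 75.3]
  ball 106 [315. 158.] [-72.  47.  42.]
  ball 392 [292. 165.] [-86. -12.  43.]
  low wall x [-139.1 -136.5 -134.1]
side floor [1.22e-02 1.70e-03 1.94e+00] 2970
  wall -1 -100 72 [-80.3 -77.8 -76. ]
  wall -1 -20 63 [-80.1 -77.9 -76.2]
  wall -1 50 69 [-79.7 -77.4 -75.6]
  wall 1 -100 79 [78.1 79.9 81.4]
  wall 1 -20 58 [78.1 79.9 81.4]
  wall 1 50 60 [78.8 80.  81.5]
  ball 952 [386. 237.] [-96.   0.  46.]
  low wall x [-139.  -136.3 -133.7]
```

```bash
cat >> h.py <<'E'
TF=dict(tilt=15.6,c=(528,15.7))
def traytodo(tx,ty,tz,rot=0):
    """TCP target in tray axes, tool aligned to tray, extra rot deg about tray -y (lip down positive)"""
    O,A=trayframe(**TF); todo(O+A@np.array([tx,ty,tz]),85.7,TF['tilt']+rot,-A[:,1])
def inTray():
    O,A=trayframe(**TF); s=st(); Rc=R.from_euler('xyz',s['tcp_rot'],degrees=True).as_matrix(); p=A.T@(s['tool_pos']-O)
    M=A.T@Rc; print('in tray: tcp',np.round(p,1),'lip',np.round(p+M@[72,0,79],1),'back',np.round(p+M@[-53,0,79],1))
E
python3 -c "
from h import *
traytodo(72,0,139)"
```

```text
t 12.9 tcp [ 645.4 -244.1  253.3] rpy [179.9  -0.  174.4] F [-0.   0.1 -2.1] gap 16.5
shift(units, current axes) [2.32  4.953 0.889] (target axes) [2.364 5.005 0.254] turn [-0.0003 -0.0435 -0.0036]
```

```bash

python3 -m jog '[[[0.1,0.4,0,0,0,0,0],[0.25,0.62,0,0,0,0,0],[0.25,0.62,0,0,0,0,0],[0.3,0.62,0,0,0,0,0],[0.3,0.62,0,0,0,0,0],[0.3,0.62,0,0,0,0,0],[0.3,0.62,0,0,0,0,0],[0.3,0.53,0,0,0,0,0],[0.22,0.3,0,0,0,0,0],[0,0,0,0,-0.0145,-0.0018,0],[0,0,0,0,-0.0145,-0.0018,0],[0,0,0,0,-0.0145,0,0]]]'
python3 -m jog '[[[0,0,0.4,0,0,0,0],[0,0,0.3,0,0,0,0],[0,0,0,0,0,0,0]]]'
cat > rel.py <<'E'
from h import *
traytodo(72,0,139); inTray()
s=telemetry.sense(); Rc=R.from_euler('xyz',s['tcp_rot'],degrees=True); O,A=trayframe(**TF)
for n in("scene","side"):
    p,h,X=cloud(n,"hov_"+n); x,y,z=np.moveaxis((X-O)@A,-1,0)
    Q=Rc.inv().apply((X-s['tool_pos']).reshape(-1,3)).reshape(X.shape)
    m=(Q[...,2]>60)&(Q[...,2]<85)&(Q[...,0]<76)&(Q[...,0]>-60)&(abs(Q[...,1])<90)
    if m.sum()>20: print(n,m.sum(),'scoop y in tray axes',np.round(np.percentile(y[m],[.5,99.5]),1),'tz floor',np.round(np.median(z[m]),1), 'tool y',np.round(np.percentile(Q[m][:,1],[.5,99.5]),1))
    for sg in(-1,1):
        k=(abs(x)<120)&(z>30)&(z<38)&(y*sg>65)&(y*sg<92)
        if k.sum()>10: print('  wall',sg,k.sum(),np.round(np.percentile(y[k],[5,50,95]),1))
    f=(abs(x+50)<70)&(abs(y)<66)&(abs(z)<8)&(h[...,2]<80)
    if f.sum()>50: print(' floor z',np.polyfit(x[f],z[f],1),f.sum())
E
python3 rel.py
```

```text
time: 14.4
tool_pos: [554.6, 13.3, 255.2]
tcp_rot: [-179.9, 16.0, 175.8]
ft_force: [0.2, -0.3, -1.7]
finger_gap: 16.3
time: 14.78
tool_pos: [563.4, 12.4, 219.6]
tcp_rot: [-179.9, 15.6, 175.7]
ft_force: [0.4, -0.4, -2.7]
finger_gap: 16.0
t 14.78 tcp [563.4  12.4 219.6] rpy [-179.9   15.6  175.7] F [ 0.4 -0.4 -2.7] gap 16.0
shift(units, current axes) [0.239 0.014 0.149] (target axes) [0.239 0.013 0.149] turn [-0.0003 -0.      0.0001]
t 14.78 tcp [563.4  12.4 219.6] rpy [-179.9   15.6  175.7] F [ 0.4 -0.4 -2.7] gap 16.0
in tray: tcp [ 83.9  -0.7 146.4] lip [11.9 -0.9 67.5] back [136.9  -0.8  67.4]
scene 1037 scoop y in tray axes [-75.   69.8] tz floor 72.9 tool y [-74.2  70.6]
  wall -1 174 [-82.7 -81.5 -80. ]
  wall 1 86 [71.6 76.6 78.9]
 floor z [-0.00553944 -1.20152226] 316
side 2714 scoop y in tray axes [-72.4  74.2] tz floor 71.5 tool y [-71.6  75. ]
  wall -1 163 [-77.7 -75.6 -72.8]
  wall 1 282 [80.4 82.1 84.2]
 floor z [-0.00253059  0.15738241] 1310
```

```bash

python3 -m jog '[[[0.2,0.025,0,0,0,0,0],[0,0,0.3,0,0,0,0],[0,0,0.3,0,0,0,0],[0,0,0.2,0,0,0,0],[0,0,0.15,0,0,0,0],[0,0,0.1,0,0,0,0],[0,0,0.08,0,0,0,0],[0,0,0,0,0,0,0]]]'
python3 rel.py
```

```text
time: 15.88
tool_pos: [570.3, 13.0, 164.7]
tcp_rot: [-179.9, 15.8, 175.7]
ft_force: [0.1, 0.5, -2.5]
finger_gap: 16.5
t 15.88 tcp [570.3  13.  164.7] rpy [-179.9   15.8  175.7] F [ 0.1  0.5 -2.5] gap 16.5
shift(units, current axes) [ 0.072 -0.012 -0.946] (target axes) [ 0.075 -0.01  -0.946] turn [-0.0003  0.0006  0.0001]
t 15.88 tcp [570.3  13.  164.7] rpy [-179.9   15.8  175.7] F [ 0.1  0.5 -2.5] gap 16.5
in tray: tcp [75.8  0.5 91.7] lip [ 4.   0.3 12.5] back [129.    0.4  12.9]
scene 1031 scoop y in tray axes [-82.5  78.2] tz floor 15.0 tool y [-82.9  77.8]
  wall -1 208 [-82.5 -81.4 -72.3]
  wall 1 78 [69.  75.7 77.7]
 floor z [-0.01462227 -1.58607577] 477
side 2726 scoop y in tray axes [-77.9  84.2] tz floor 16.0 tool y [-78.3  83.9]
  wall -1 180 [-77.8 -75.6 -73.5]
  wall 1 322 [73.3 82.4 84.3]
 floor z [0.00161718 0.30288716] 1100
```

View pics/hov_scene.png

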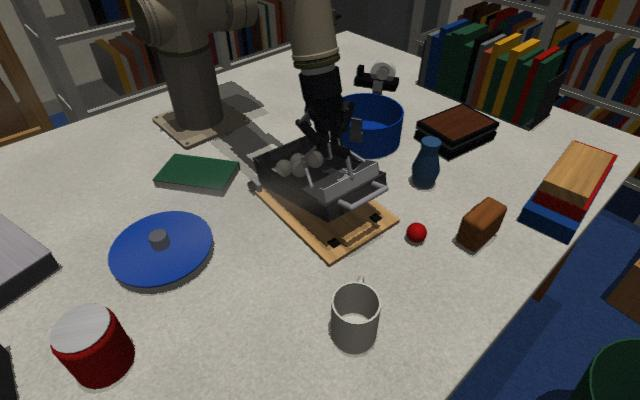

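The scoop sits inside the tray behind the balls, clear of both walls (scene around (345,185)). Lowering it to the floor by feel with the lip slightly down.

```bash

python3 -m jog '[[[0,0,0,0,-0.006,0,0],[0,0,0.08,0,0,0,0],[0,0,0.05,0,0,0,0],[0,0,0,0,0,0,0]]]'
python3 -m jog '[[[0,0,0.03,0,0,0,0],[0,0,0,0,0,0,0]]]'
python3 -m jog '[[[0,0,0.03,0,0,0,0],[0,0,0,0,0,0,0]]]'
python3 -m jog '[[[0,0,0.03,0,0,0,0],[0,0,0,0,0,0,0]]]'; python3 -c "
from h import *
inTray()"
```

```text
time: 16.48
tool_pos: [572.4, 12.8, 158.5]
tcp_rot: [-179.9, 17.9, 175.7]
ft_force: [-0.7, -0.3, -1.8]
finger_gap: 16.3
time: 16.73
tool_pos: [572.9, 12.8, 157.1]
tcp_rot: [-179.9, 18.0, 175.7]
ft_force: [-0.5, 0.2, -1.6]
finger_gap: 16.5
time: 16.98
tool_pos: [573.3, 12.8, 155.7]
tcp_rot: [-179.9, 18.0, 175.7]
ft_force: [1.0, 0.2, -2.4]
finger_gap: 16.1
time: 17.23
tool_pos: [573.7, 12.7, 154.3]
tcp_rot: [-179.9, 18.0, 175.7]
ft_force: [-0.1, -0.4, -2.5]
finger_gap: 15.9
t 17.23 tcp [573.7  12.7 154.3] rpy [-179.9   18.   175.7] F [-0.1 -0.4 -2.5] gap 15.9
in tray: tcp [76.2  0.4 80.7] lip [ 7.5  0.2 -1.2] back [132.4   0.3   4. ]
```

```bash

python3 -m jog '[[[0.1,0,0.01,0,0,0,0],[0.1,0,0.02,0,0,0,0],[0,0,0,0,0,0,0]]]'
python3 -m jog '[[[0,0,0.03,0,0,0,0],[0,0,0,0,0,0,0]]]'
python3 -m jog '[[[0,0,0.03,0,0,0,0],[0,0,0,0,0,0,0]]]'; python3 -c "
from h import *
inTray()"
```

```text
time: 17.6
tool_pos: [565.0, 13.5, 151.0]
tcp_rot: [-179.9, 18.1, 175.7]
ft_force: [-1.5, -0.5, 5.0]
finger_gap: 16.2
time: 17.85
tool_pos: [566.1, 13.4, 150.6]
tcp_rot: [-179.9, 18.1, 175.7]
ft_force: [-4.1, 0.2, 11.4]
finger_gap: 16.4
time: 18.1
tool_pos: [567.2, 13.3, 149.8]
tcp_rot: [-179.9, 18.2, 175.7]
ft_force: [-2.1, 0.8, 11.5]
finger_gap: 16.2
t 18.1 tcp [567.2  13.3 149.8] rpy [-179.9   18.2  175.7] F [-2.1  0.8 11.5] gap 16.2
in tray: tcp [68.7  0.5 78.1] lip [ 0.5  0.3 -4.1] back [125.3   0.4   1.7]
```

```bash

python3 -m jog '[[[0.05,0,-0.04,0,0,0,0],[0.15,0,-0.007,0,0,0,0],[0.15,0,-0.007,0,0,0,0],[0.15,0,-0.007,0,0,0,0],[0.15,0,-0.007,0,0,0,0],[0.15,0,-0.007,0,0,0,0],[0.15,0,-0.007,0,0,0,0],[0,0,0,0,0,0,0]]]'
python3 -c "
from h import *
inTray()"
python3 -m jog '[[[0.12,0,-0.006,0,0,0,0],[0.12,0,-0.006,0,0,0,0],[0.12,0,-0.006,0,0,0,0],[0,0,0,0,0,0,0]]]'
python3 -c "
from h import *
inTray()"
```

```text
time: 19.1
tool_pos: [518.5, 16.9, 136.1]
tcp_rot: [-179.9, 18.0, 175.7]
ft_force: [-2.9, -0.0, 4.8]
finger_gap: 16.1
t 19.1 tcp [518.5  16.9 136.1] rpy [-179.9   18.   175.7] F [-2.9 -0.   4.8] gap 16.1
in tray: tcp [18.   0.5 78.1] lip [-50.7   0.3  -3.8] back [74.2  0.3  1.4]
time: 19.6
tool_pos: [501.5, 18.2, 131.5]
tcp_rot: [-179.9, 18.0, 175.7]
ft_force: [-2.0, 1.0, 4.1]
finger_gap: 16.5
t 19.6 tcp [501.5  18.2 131.5] rpy [-179.9   18.   175.7] F [-2.   1.   4.1] gap 16.5
in tray: tcp [ 0.3  0.5 78.3] lip [-68.3   0.3  -3.6] back [56.6  0.3  1.6]
```

```bash

python3 -m jog '[[[0.12,0,-0.006,0,0,0,0],[0.12,0,-0.006,0,0,0,0],[0.12,0,-0.006,0,0,0,0],[0.12,0,-0.006,0,0,0,0],[0,0,0,0,0,0,0]]]'
python3 -m jog '[[[0.12,0,-0.006,0,0,0,0],[0.12,0,-0.006,0,0,0,0],[0.12,0,-0.006,0,0,0,0],[0.12,0,-0.006,0,0,0,0],[0,0,0,0,0,0,0]]]'
python3 -c "
from h import *
inTray()
p,h,X=cloud('scene','sc1'); p2,_,_=cloud('side','sd1')
cv2.imwrite('pics/c1.png',np.hstack([cv2.resize(p[120:240,220:400,::-1],(400,267)),cv2.resize(p2[150:270,280:460,::-1],(400,267))]))"
```

```text
time: 20.23
tool_pos: [478.1, 19.9, 124.9]
tcp_rot: [-179.9, 17.9, 175.7]
ft_force: [-2.5, 0.4, 4.5]
finger_gap: 16.4
time: 20.85
tool_pos: [454.8, 21.6, 118.4]
tcp_rot: [-179.9, 17.9, 175.7]
ft_force: [-0.9, -0.0, 3.0]
finger_gap: 16.2
t 20.85 tcp [454.8  21.6 118.4] rpy [-179.9   17.9  175.7] F [-0.9 -0.   3. ] gap 16.2
in tray: tcp [-48.3   0.4  78.3] lip [-117.1    0.2   -3.6] back [7.8 0.3 1.4]
```

View pics/c1.png

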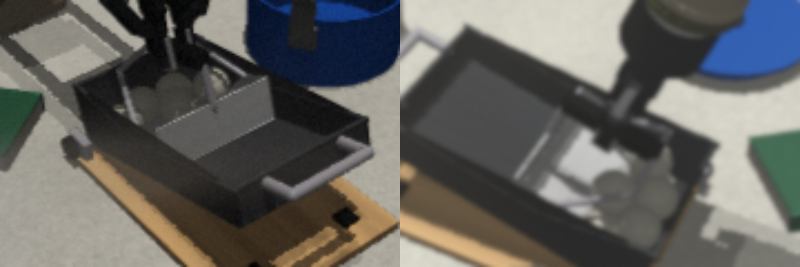

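All the balls are on the pan, between the lip and the low wall. Pushing home the last few mm and curling the lip up.

```bash

python3 -m jog '[[[0.1,0,-0.005,0,0,0,0],[0.1,0,-0.005,0,0,0,0],[0.05,0,-0.002,0,0,0,0],[0,0,0,0,0,0,0]]]'
python3 -c "
from h import *
inTray()"
python3 -m jog '[[[-0.09,0,-0.065,0,0.0097,0,0],[-0.09,0,-0.065,0,0.0097,0,0],[-0.09,0,-0.065,0,0.0097,0,0],[-0.09,0,-0.065,0,0.0097,0,0],[-0.09,0,-0.065,0,0.0097,0,0],[-0.09,0,-0.065,0,0.0097,0,0],[-0.09,0,-0.065,0,0.0097,0,0],[-0.09,0,-0.065,0,0.0097,0,0],[0,0,0,0,0,0,0],[0,0,0,0,0,0,0],[0,0,0,0,0,0,0]]]'
python3 -c "
from h import *
inTray()
p,h,X=cloud('scene','sc2'); p2,_,_=cloud('side','sd2')
cv2.imwrite('pics/c2.png',np.hstack([cv2.resize(p[120:240,220:400,::-1],(400,267)),cv2.resize(p2[150:270,280:460,::-1],(400,267))]))"
```

```text
time: 21.45
tool_pos: [443.4, 22.4, 115.6]
tcp_rot: [-179.9, 18.0, 175.7]
ft_force: [0.5, -0.2, 2.4]
finger_gap: 16.0
t 21.45 tcp [443.4  22.4 115.6] rpy [-179.9   18.   175.7] F [ 0.5 -0.2  2.4] gap 16.0
in tray: tcp [-60.    0.3  78.7] lip [-1.287e+02  1.000e-01 -3.300e+00] back [-3.8  0.2  1.9]
time: 22.82
tool_pos: [475.7, 20.1, 144.6]
tcp_rot: [-179.9, -10.0, 175.7]
ft_force: [0.3, -0.3, -4.5]
finger_gap: 16.2
t 22.82 tcp [475.7  20.1 144.6] rpy [-179.9  -10.   175.7] F [ 0.3 -0.3 -4.5] gap 16.2
in tray: tcp [-21.1   0.5  97.8] lip [-120.1    0.3   57.7] back [-7.4  0.3  3.7]
```

View pics/c2.png

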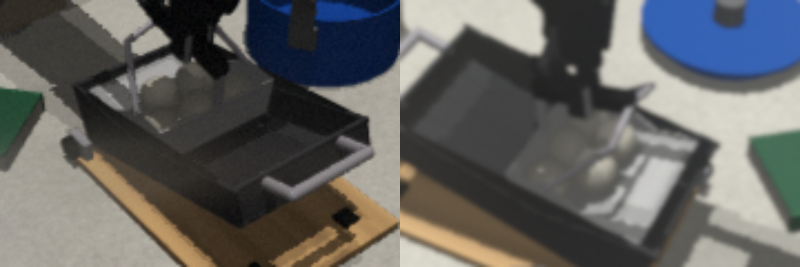

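The side crop shows the balls rolled against the back wall, and the force drop of about 2.3 N fits five balls. Lifting out and locating the tub's catches.

```bash

python3 -m jog '[[[0.03,0,-0.2,0,0,0,0],[0.07,0,-0.4,0,0,0,0],[0.1,0,-0.55,0,0,0,0],[0.1,0,-0.55,0,0,0,0],[0.1,0,-0.55,0,0,0,0],[0.05,0,-0.3,0,0,0,0],[0,0,0,0,0,0,0]]]'
python3 -c "
from h import *
st()
for n in ('scene','side'):
    p,h,X=cloud(n,'l_'+n); z=X[...,2]; r=np.hypot(X[...,0]-408,X[...,1]-300)
    m=(z>108)&(z<135)&(r<130)&(r>85)
    nl,L,s,c=cv2.connectedComponentsWithStats(m.astype(np.uint8))
    for i in range(1,nl):
        if s[i,4]>8: q=X[L==i]; print(n,np.round(c[i]),s[i,4],np.round(q.mean(0)),q[:,2].max(),'ang',np.degrees(np.arctan2(q[:,1].mean()-300,q[:,0].mean()-408)))
    m=(z>91)&(z<98)&(r<103)&(r>90)&(abs(h[...,0]-113)<12)&(h[...,1]>120); q=X[m]; print(circ(q),m.sum())
    O,A=trayframe(**TF); x,y,zz=np.moveaxis((X-O)@A,-1,0)
    w=(h[...,1]<70)&(h[...,2]>80)&(abs(y)<74)&(abs(x)<132)&(zz>12)&(zz<45); print('white in tray',cv2.erode(w.astype(np.uint8),np.ones((3,3))).sum())
"
```

```text
time: 23.8
tool_pos: [477.1, 20.3, 275.8]
tcp_rot: [-179.9, -9.8, 175.7]
ft_force: [0.1, -0.4, -5.2]
finger_gap: 16.3
t 23.8 tcp [477.1  20.3 275.8] rpy [-179.9   -9.8  175.7] F [ 0.1 -0.4 -5.2] gap 16.3
scene [377.  84.] 82 [358. 393. 119.] 130.64568535049136 ang 118.33001968411834
scene [356. 122.] 86 [459. 200. 119.] 129.66747341214545 ang -63.0314724907166
(np.float64(407.6587754842328), np.float64(297.7416356850879), np.float64(97.40753443401996)) 164
white in tray 0
side [337. 277.] 229 [458. 207. 120.] 132.34030765096065 ang -61.898008134630885
side [350. 395.] 138 [357. 400. 122.] 132.52075001678486 ang 116.82061593602981
(np.float64(408.02741868567716), np.float64(301.8211640051808), np.float64(97.10589385259219)) 782
white in tray 0
```

The tray is empty. The catches lie at 117.5 and -62.5 degrees, so the tub's free axis is at 27.5 degrees. I'll turn the scoop's lip to that heading and carry it over.

```bash

python3 -m jog '[[[0,0,0,-0.0022,0,0.0127,0],[0,0,0,-0.0044,0,0.02535,0],[0,0,0,-0.0044,0,0.02535,0],[0,0,0,-0.0044,0,0.02535,0],[0,0,0,-0.0044,0,0.02535,0],[0,0,0,-0.0044,0,0.02535,0],[0,0,0,-0.0044,0,0.02535,0],[0,0,0,-0.0044,0,0.02535,0],[0,0,0,-0.0044,0,0.02535,0],[0,0,0,-0.0044,0,0.02535,0],[0,0,0,-0.0044,0,0.02535,0],[0,0,0,-0.0044,0,0.02535,0]]]'
python3 -m jog '[[[0,0,0,-0.0044,0,0.02535,0],[0,0,0,-0.0044,0,0.02535,0],[0,0,0,-0.0044,0,0.02535,0],[0,0,0,-0.0044,0,0.02535,0],[0,0,0,-0.0022,0,0.0127,0],[0,0,0,0,0,0,0]]]'
python3 -c "
from h import *
a=np.radians(-62.5); todo((324,256,260),-62.5,10,(np.cos(a),np.sin(a),0))"
```

```text
time: 25.4
tool_pos: [475.4, 20.2, 272.4]
tcp_rot: [-179.7, -9.7, 68.8]
ft_force: [-0.3, -0.4, -4.8]
finger_gap: 16.1
time: 26.15
tool_pos: [475.4, 20.6, 272.7]
tcp_rot: [-180.0, -9.5, 27.5]
ft_force: [-0.5, -0.3, -4.3]
finger_gap: 16.2
t 26.15 tcp [475.4  20.6 272.7] rpy [-180.    -9.5   27.5] F [-0.5 -0.3 -4.3] gap 16.2
shift(units, current axes) [-0.543 -5.575  0.171] (target axes) [-0.548 -5.575  0.162] turn [-0.0001  0.0013  0.0001]
```

```bash

python3 -m jog '[[[-0.02,-0.2,0,0,0,0,0],[-0.04,-0.4,0,0,0,0,0],[-0.06,-0.6,0.015,0,0,0,0],[-0.06,-0.6,0.015,0,0,0,0],[-0.06,-0.6,0.015,0,0,0,0],[-0.06,-0.6,0.015,0,0,0,0],[-0.06,-0.6,0.015,0,0,0,0],[-0.06,-0.6,0.015,0,0,0,0],[-0.06,-0.6,0.015,0,0,0,0],[-0.04,-0.45,0,0,0,0,0],[-0.03,-0.3,0,0,0,0,0],[0,0,0,0,0,0,0]]]'
python3 -c "
from h import *
a=np.radians(-62.5); todo((324,256,195),-62.5,10,(np.cos(a),np.sin(a),0))
p,h,X=cloud('scene','t1'); p2,_,_=cloud('side','t2')
cv2.imwrite('pics/c3.png',np.hstack([cv2.resize(p[20:180,280:460,::-1],(400,356)),cv2.resize(p2[160:400,220:490,::-1],(400,356))]))"
```

```text
time: 27.65
tool_pos: [324.0, 255.1, 264.0]
tcp_rot: [180.0, -9.6, 27.7]
ft_force: [0.6, 0.3, -3.7]
finger_gap: 16.2
t 27.65 tcp [324.  255.1 264. ] rpy [180.   -9.6  27.7] F [ 0.6  0.3 -3.7] gap 16.2
shift(units, current axes) [-0.222 -0.017  1.362] (target axes) [-0.231 -0.016  1.361] turn [-0.      0.001   0.0005]
```

View pics/c3.png

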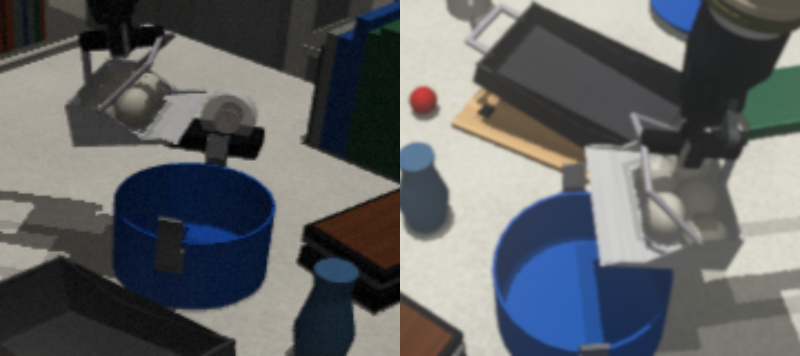

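```bash
python3 -c "
from h import *
p,h,X=cloud('scene')
for u,v in ((360,78),(395,82),(378,72),(383,66),(377,95)): print(u,v,np.round(X[v,u]),p[v,u])"

```

```text
360 78 [410. 260. 199.] [156 156 154]
395 82 [267. 600.  27.] [10  5 12]
378 72 [214. 568.  55.] [72 67 64]
383 66 [223. 581.  75.] [64 62 61]
377 95 [365. 389.  89.] [13 26 54]
```

The crops show five balls in the scoop with the lip pointing over the tub mouth. The black object behind it is about 200 mm away. Lowering and pouring.

```bash

python3 -m jog '[[[-0.05,-0.01,0.35,0,0,0,0],[-0.07,0,0.45,0,0,0,0],[-0.07,0,0.4,0,0,0,0],[-0.03,0,0.16,0,0,0,0],[0,0,0,0,0,0,0]]]'
python3 -m jog '[[[0.138,0,-0.126,0,-0.0139,0,0],[0.138,0,-0.126,0,-0.0139,0,0],[0.138,0,-0.126,0,-0.0139,0,0],[0.138,0,-0.126,0,-0.0139,0,0],[0.16,0,-0.03,0,-0.0139,0,0],[0.18,0,-0.03,0,-0.0139,0,0],[0.18,0,-0.03,0,-0.0139,0,0],[0.18,0,-0.03,0,-0.0139,0,0],[0.18,0,-0.06,0,-0.0139,0,0],[0.138,0,-0.126,0,-0.0139,0,0],[0,0,0,0,0,0,0],[0,0,0,0,0,0,0]]]'
python3 -c "
from h import *
st()
p,h,X=cloud('scene','t3'); p2,_,_=cloud('side','t4')
cv2.imwrite('pics/c4.png',np.hstack([cv2.resize(p[20:180,280:460,::-1],(400,356)),cv2.resize(p2[160:400,220:490,::-1],(400,356))]))"
```

```text
time: 28.42
tool_pos: [325.0, 254.5, 194.5]
tcp_rot: [179.9, -9.6, 27.5]
ft_force: [0.1, -0.2, -4.5]
finger_gap: 15.8
time: 29.92
tool_pos: [397.0, 292.3, 216.3]
tcp_rot: [179.9, 40.1, 27.4]
ft_force: [0.6, 0.7, -2.4]
finger_gap: 16.3
t 29.93 tcp [397.  292.3 216.3] rpy [179.9  40.1  27.4] F [ 0.6  0.7 -2.4] gap 16.3
```

View pics/c4.png

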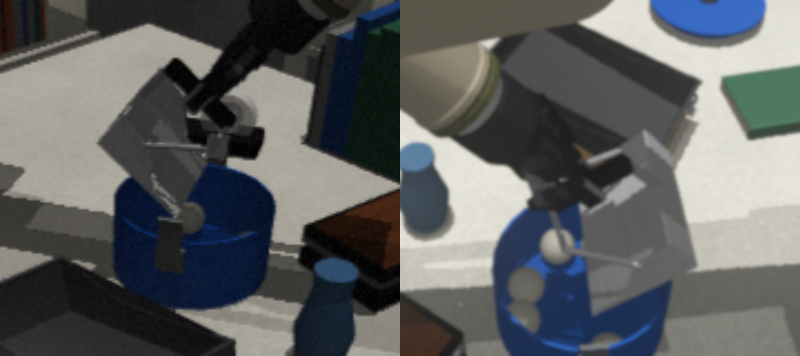

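Balls are in the tub and the scoop is empty (force back to -2.4 N). Lifting off, levelling and turning back.

```bash

python3 -m jog '[[[-0.13,0,-0.15,0,0,0,0],[-0.3,0,-0.35,0,0,0,0],[-0.4,0,-0.48,0,0,0,0],[-0.4,0,-0.48,0,0,0,0],[-0.2,0,-0.24,0,0,0,0],[0,0,0,0,0.022,0,0],[0,0,0,0,0.022,0,0],[0,0,0,0,0.022,0,0],[0,0,0,0,0.022,0,0],[0,0,0,0,0.0232,0,0],[0,0,0,0,0,0,0]]]'
python3 -m jog '[[[0,0,0,0,0,-0.0145,0],[0,0,0,0,0,-0.0265,0],[0,0,0,0,0,-0.0265,0],[0,0,0,0,0,-0.0265,0],[0,0,0,0,0,-0.0265,0],[0,0,0,0,0,-0.0265,0],[0,0,0,0,0,-0.0265,0],[0,0,0,0,0,-0.0265,0],[0,0,0,0,0,-0.0265,0],[0,0,0,0,0,-0.0265,0],[0,0,0,0,0,-0.0265,0],[0,0,0,0,0,-0.0265,0]]]'
python3 -m jog '[[[0,0,0,0,0,-0.0265,0],[0,0,0,0,0,-0.0265,0],[0,0,0,0,0,-0.0265,0],[0,0,0,0,0,-0.0265,0],[0,0,0,0,0,0,0]]]'
python3 -c "
from h import *
traytodo(70,0.5,150); inTray()
p2,h,X=cloud('side','t5'); cv2.imwrite('pics/c5.png',cv2.resize(p2[230:400,240:440,::-1],(500,425)))
r=np.hypot(X[...,0]-408,X[...,1]-300); w=(r<92)&(h[...,1]<90)&(h[...,2]>80)&(X[...,2]<90); nl,L,s,c=cv2.connectedComponentsWithStats(w.astype(np.uint8)); print([(np.round(c[i]),s[i,4],np.round(X[L==i].mean(0))) for i in range(1,nl) if s[i,4]>30])"
```

```text
time: 31.4
tool_pos: [394.9, 291.5, 328.0]
tcp_rot: [180.0, 0.2, 27.5]
ft_force: [0.2, 0.3, -2.9]
finger_gap: 16.4
time: 32.9
tool_pos: [397.0, 292.3, 326.6]
tcp_rot: [-179.4, -0.2, 137.9]
ft_force: [0.3, 0.1, -1.5]
finger_gap: 16.1
time: 33.52
tool_pos: [397.0, 292.3, 326.5]
tcp_rot: [-179.7, -0.4, 175.7]
ft_force: [0.2, -0.2, -3.0]
finger_gap: 16.6
t 33.52 tcp [397.  292.3 326.5] rpy [-179.7   -0.4  175.7] F [ 0.2 -0.2 -3. ] gap 16.6
shift(units, current axes) [-3.463 -5.301  2.149] (target axes) [-2.747 -5.311  2.994] turn [-0.0008 -0.0445  0.0002]
t 33.52 tcp [397.  292.3 326.5] rpy [-179.7   -0.4  175.7] F [ 0.2 -0.2 -3. ] gap 16.6
in tray: tcp [-67.3 266.  299.7] lip [-158.3  265.6  243.6] back [-38.2 265.6 209.1]
[(array([330., 324.]), np.int32(432), array([451., 250.,  38.])), (array([360., 332.]), np.int32(273), array([396., 243.,  37.])), (array([305., 359.]), np.int32(810), array([464., 332.,  39.])), (array([360., 389.]), np.int32(70), array([358., 346.,  45.]))]
```

View pics/c5.png

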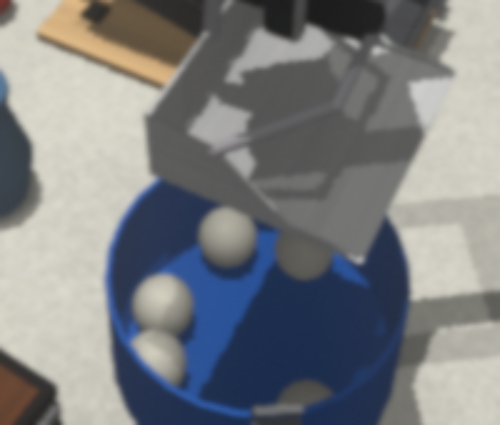

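All five balls are on the tub floor and the scoop is empty. Returning the scoop to above the tray.

```bash

python3 -m jog '[[[-0.15,-0.23,0,0,0,0,0],[-0.3,-0.45,0,0,0,0,0],[-0.38,-0.58,0,0,0,0,0],[-0.38,-0.58,0,0,0,0,0],[-0.38,-0.58,0,0,0,0,0],[-0.38,-0.58,0,0,0,0,0],[-0.38,-0.58,0,0,0,0,0],[-0.38,-0.58,0,0,0,0,0],[-0.38,-0.58,0,0,0,0,0],[-0.25,-0.38,0,0,0,0,0],[-0.1,-0.16,0,0,0,0,0],[0,0,0,0,0,0,0]]]'
python3 -m jog '[[[0,0,0.4,0,-0.0148,0,0],[0,0,0.4,0,-0.0148,0,0],[0,0,0.4,0,-0.0148,0,0],[0,0,0.3,0,0,0,0],[0,0,0,0,0,0,0]]]'
python3 rel.py
```

```text
time: 35.08
tool_pos: [549.9, 16.2, 326.8]
tcp_rot: [-179.8, -0.3, 175.7]
ft_force: [-0.4, -0.2, -1.9]
finger_gap: 16.1
time: 35.7
tool_pos: [558.7, 16.1, 252.1]
tcp_rot: [-179.8, 15.5, 175.9]
ft_force: [0.0, -0.1, -1.2]
finger_gap: 16.4
t 35.7 tcp [558.7  16.1 252.1] rpy [-179.8   15.5  175.9] F [ 0.  -0.1 -1.2] gap 16.4
shift(units, current axes) [ 0.318 -0.05   0.801] (target axes) [ 0.318 -0.053  0.801] turn [-0.0004 -0.0001  0.0005]
t 35.7 tcp [558.7  16.1 252.1] rpy [-179.8   15.5  175.9] F [ 0.  -0.1 -1.2] gap 16.4
in tray: tcp [ 87.9   2.7 179. ] lip [ 15.8   2.2 100.1] back [140.8   2.6 100. ]
scene 1059 scoop y in tray axes [-71.8  73.3] tz floor 105.9 tool y [-74.3  70.9]
  wall -1 181 [-82.6 -81.5 -80. ]
  wall 1 97 [74.8 76.4 79.5]
 floor z [ 0.00126265 -1.09951165] 929
side 2853 scoop y in tray axes [-69.5  77.4] tz floor 104.7 tool y [-71.8  75. ]
  wall -1 168 [-78.4 -75.7 -73.3]
  wall 1 294 [80.3 82.3 84.3]
 floor z [-5.23565668e-05  2.13117658e-01] 2186
```

```bash

python3 -m jog '[[[0.4,-0.045,0,0,0,0.0005,0],[0.5,0,0,0,0,0,0],[0.5,0,0,0,0,0,0],[0.12,0,0.2,0,0,0,0],[0,0,0.5,0,0,0,0],[0,0,0.5,0,0,0,0],[0,0,0.4,0,0,0,0],[0,0,0.2,0,0,0,0],[0,0,0.1,0,0,0,0],[0,0,0.04,0,0,0,0],[0,0,0,0,0,0,0]]]'
python3 -c "
from h import *
inTray()"
python3 -m jog '[[[0,0,0.04,0,0,0,0],[0,0,0,0,0,0,0]]]'
python3 -m jog '[[[0,0,0.04,0,0,0,0],[0,0,0,0,0,0,0]]]'
python3 -m jog '[[[0,0,0.03,0,0,0,0],[0,0,0,0,0,0,0]]]'
python3 -c "
from h import *
inTray()"
```

```text
time: 37.17
tool_pos: [512.8, 16.3, 139.7]
tcp_rot: [-179.8, 15.8, 175.7]
ft_force: [-0.1, -0.6, -2.3]
finger_gap: 16.3
t 37.17 tcp [512.8  16.3 139.7] rpy [-179.8   15.8  175.7] F [-0.1 -0.6 -2.3] gap 16.3
in tray: tcp [13.5 -0.5 83.1] lip [-58.2  -0.7   3.8] back [66.8 -0.8  4.3]
time: 37.42
tool_pos: [513.0, 16.3, 137.3]
tcp_rot: [-179.8, 15.8, 175.7]
ft_force: [0.3, 0.8, -2.2]
finger_gap: 16.2
time: 37.67
tool_pos: [514.0, 16.3, 135.7]
tcp_rot: [-179.8, 15.8, 175.7]
ft_force: [0.7, -0.0, 0.3]
finger_gap: 16.4
time: 37.92
tool_pos: [514.9, 16.2, 135.1]
tcp_rot: [-179.8, 15.9, 175.7]
ft_force: [-3.9, 0.5, 6.7]
finger_gap: 16.3
t 37.92 tcp [514.9  16.2 135.1] rpy [-179.8   15.9  175.7] F [-3.9  0.5  6.7] gap 16.3
in tray: tcp [14.3 -0.5 78.2] lip [-57.3  -0.7  -1.2] back [67.7 -0.7 -0.6]
```

```bash

python3 -m jog '[[[0,0,0,0,0,0,0.6],[0,0,0,0,0,0,0.6],[0,0,0,0,0,0,0.6],[0,0,-0.4,0,0,0,0.6],[0,0,-0.8,0,0,0,0.6],[0,0,-0.8,0,0,0,0.6],[0,0,-0.8,0,0,0,0.6],[0,0,-0.4,0.0,0.0219,0,0.6],[0,0,0,0,0.0219,0,0.6],[0,0,0,0,0,0,0.6]]]' 40
python3 -c "
from h import *
s=st(); O,A=trayframe(**TF)
for n in ('scene','side'):
    p,h,X=cloud(n,'r_'+n); x,y,z=np.moveaxis((X-O)@A,-1,0)
    m=(z>80)&(z<112)&(abs(y)<60)&(abs(x)<140)&(h[...,2]<90); q=np.c_[x[m],y[m]].astype(np.float32); print(n,m.sum(),q.mean(0),cv2.minAreaRect(q),np.percentile(z[m],95))
O,A=trayframe(**TF); b=O+A@np.array([172,0,27]); print('bar',b)
todo(b+A@np.array([0,0,50.]),-4.3,TF['tilt'],-A[:,1])
cv2.imwrite('pics/c6.png',cv2.resize(cv2.imread('pics/r_side.png')[150:270,230:460],(690,360)))
"
```

```text
time: 39.17
tool_pos: [471.3, 19.7, 285.6]
tcp_rot: [-179.8, -0.3, 175.6]
ft_force: [-0.2, -0.1, -0.8]
finger_gap: 51.7
t 39.17 tcp [471.3  19.7 285.6] rpy [-179.8   -0.3  175.6] F [-0.2 -0.1 -0.8] gap 51.7
scene 346 [-57.731937   -7.3653345] ((-59.12938690185547, -1.5982475280761719), (97.9822769165039, 95.79875946044922), 0.863253116607666) 103.98037421496358
side 606 [-63.05638    5.424708] ((-73.62339782714844, -11.592399597167969), (89.04048156738281, 107.48809051513672), 67.30963897705078) 106.31063482661769
bar [680.08349792   4.26478435 128.26002139]
t 39.27 tcp [470.6  20.  286.7] rpy [-179.8   -0.   175.6] F [0.  0.5 1. ] gap 51.2
shift(units, current axes) [-3.933  0.012  2.204] (target axes) [1.000e-03 3.195e+00 3.181e+00] turn [-0.0344 -0.0337  0.2482]
```

View pics/c6.png

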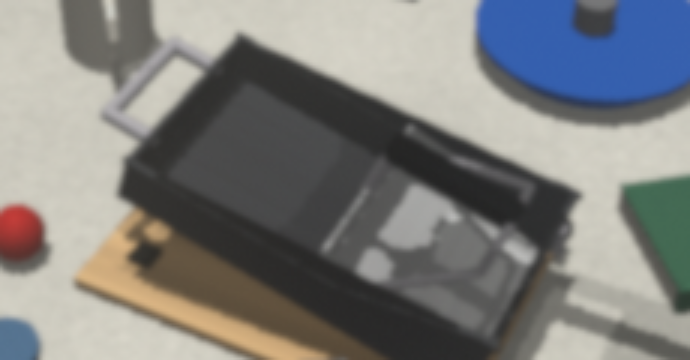

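The scoop slid to the low end and lies flat and lengthwise. Going to the handle.

```bash

python3 -m jog '[[[-0.3,0,0,0,0,0.012,0.28],[-0.55,0,0,0,0,0,0.28],[-0.6,0,0,0,0,0,0.28],[-0.6,0,0,0,0,0,0.28],[-0.6,0,0,0,0,0,0.28],[-0.6,0,0,0,0,0,0.28],[-0.45,0,0,0,0,0,0.28],[-0.2,0,0,0,0,0,0.28]]]'
python3 -m jog '[[[0,0,0,0,0,0.0265,0.28],[0,0,0,0,0,0.0265,0.28],[0,0,0,0,0,0.0265,0.28],[0,0,0,0,0,0.0265,0.28],[0,0,0,0,0,0.0265,0.28],[0,0,0,0,0,0.0265,0.28],[0,0,0,0,0,0.0265,0.28],[0,0,0,0,0,0.0265,0.28],[0,0,0,0,0,0.0265,0.28],[0,0,0,-0.022,0,0,0.28],[0,0,0,-0.0213,0,0,0.28],[0,0,0,0,0,0,0.28]]]'
python3 -c "
from h import *
O,A=trayframe(**TF)
todo(O+A@np.array([172,0,77.]),-4.3,TF['tilt'],-A[:,1])
p,h,X=cloud('wrist'); x,y,z=np.moveaxis((X-O)@A,-1,0)
m=(z>15)&(z<40)&(abs(x-175)<22)&(abs(y)<38); print(m.sum(),np.percentile(x[m],[2,50,98]),np.percentile(z[m],[50,98]))"
```

```text
time: 40.28
tool_pos: [663.7, -8.4, 288.6]
tcp_rot: [-179.9, 0.1, 171.3]
ft_force: [-0.1, 0.0, 0.1]
finger_gap: 24.0
time: 41.78
tool_pos: [660.1, -7.7, 286.2]
tcp_rot: [164.6, 0.1, 85.5]
ft_force: [-0.5, 1.1, -0.9]
finger_gap: 23.7
t 41.77 tcp [660.1  -7.7 286.2] rpy [1.646e+02 1.000e-01 8.550e+01] F [-0.5  1.1 -0.9] gap 23.7
shift(units, current axes) [ 0.276 -0.476  2.146] (target axes) [ 0.27  -0.482  2.146] turn [-0.0005  0.0006 -0.0005]
802 [165.60291668 171.75341027 177.04015804] [31.49571288 33.43599364]
```

```bash

python3 -m jog '[[[0.276,-0.48,0,0,0,0,0.28],[0,0,0.6,0,0,0,0.28],[0,0,0.8,0,0,0,0.28],[0,0,0.7,0,0,0,0.28],[0,0,0,0,0,0,0.28]]]'
python3 -c "
from h import *
O,A=trayframe(**TF)
todo(O+A@np.array([171.5,1,9.]),-4.3,TF['tilt'],-A[:,1])"
```

```text
time: 42.45
tool_pos: [668.9, 4.6, 177.3]
tcp_rot: [164.8, 0.2, 85.4]
ft_force: [-0.9, -0.1, -0.9]
finger_gap: 24.0
t 42.45 tcp [668.9   4.6 177.3] rpy [164.8   0.2  85.4] F [-0.9 -0.1 -0.9] gap 24.0
shift(units, current axes) [ 0.035 -0.049  1.364] (target axes) [ 0.03  -0.059  1.364] turn [-0.0011  0.0006 -0.0006]
```

```bash

python3 -m jog '[[[0.035,-0.05,0.4,0,0,0,0.28],[0,0,0.5,0,0,0,0.28],[0,0,0.3,0,0,0,0.28],[0,0,0.16,0,0,0,0.28],[0,0,0,0,0,0,0.28]]]'
python3 -m jog '[[[0,0,0,0,0,0,0],[0,0,0,0,0,0,0],[0,0,0,0,0,0,0],[0,0,0,0,0,0,0]]]' 60
python3 -m jog '[[[0,0.007,0.163,0.00417,0,0,0],[0,0.007,0.163,0.00417,0,0,0],[0,0.007,0.163,0.00417,0,0,0],[0,0.007,0.163,0.00417,0,0,0],[0,0.007,0.163,0.00417,0,0,0],[0,0.007,0.163,0.00417,0,0,0],[0,0.007,0.163,0.00417,0,0,0],[0,0.007,0.163,0.00417,0,0,0],[0,0.007,0.163,0.00417,0,0,0],[0,0.004,0.1,0.0025,0,0,0],[0,0,0,0,0,0,0]]]'
```

```text
time: 43.08
tool_pos: [685.6, 5.0, 113.7]
tcp_rot: [164.5, 0.2, 85.5]
ft_force: [-0.2, -0.8, 0.1]
finger_gap: 24.1
time: 43.58
tool_pos: [684.0, 5.1, 113.5]
tcp_rot: [164.6, 0.2, 85.5]
ft_force: [-6.5, 0.8, -0.4]
finger_gap: 9.6
time: 44.95
tool_pos: [699.0, 4.1, 36.7]
tcp_rot: [179.2, 0.1, 85.5]
ft_force: [-9.0, 2.0, 1.7]
finger_gap: 9.9
```

```bash

python3 -m jog '[[[0,0,0.08,0.0015,0,0,0],[0,0,0.06,0,0,0,0],[0,0,0,0,0,0,0]]]'
python3 -m jog '[[[0,0,0.04,0,0,0,0],[0,0,0,0,0,0,0]]]'
python3 -m jog '[[[0,0,0.04,0,0,0,0],[0,0,0,0,0,0,0]]]'
```

```text
time: 45.32
tool_pos: [699.4, 4.1, 31.8]
tcp_rot: [179.6, 0.1, 85.5]
ft_force: [-16.9, 1.9, 13.9]
finger_gap: 9.6
time: 45.58
tool_pos: [699.4, 4.0, 31.7]
tcp_rot: [179.6, 0.2, 85.5]
ft_force: [-23.4, 1.5, 25.9]
finger_gap: 9.5
time: 45.82
tool_pos: [699.6, 4.0, 31.6]
tcp_rot: [179.6, 0.2, 85.5]
ft_force: [-32.6, 2.3, 39.3]
finger_gap: 9.9
```

Hard stop reached at z 31.6, so the tray is flat. Easing off, releasing and checking.

```bash

python3 -m jog '[[[0,0,-0.08,0,0,0,0],[0,0,0,0,0,0,0.28],[0,0,0,0,0,0,0.28],[0,0,-0.4,0,0,0,0.28],[0,0,-0.9,0,0,0,0.28],[0,0,-0.9,0,0,0,0.28],[0,0,-0.9,0,0,0,0.6],[0,0,-0.9,0,0,0,1],[0,0,-0.5,0,0,0,1],[0,0,0,0,0,0,1]]]'
python3 -c "
from h import *
O,A=trayframe(tilt=0,c=(528,15.7))
for n in ('scene','side'):
    p,h,X=cloud(n,'f_'+n); x,y,z=np.moveaxis((X-O)@A,-1,0)
    m=(x>10)&(x<125)&(abs(y)<60)&(abs(z)<12); c=np.linalg.lstsq(np.c_[x[m],y[m],np.ones(m.sum())],z[m],rcond=None)[0]; print(n,'floor tilt deg',np.degrees(c[0]),c[2],m.sum())
    blue=(abs(h[...,0]-113)<12)&(h[...,1]>120); zz=X[...,2]
    r=np.hypot(X[...,0]-419,X[...,1]+323)
    m=blue&(r<170)&(zz>15)&(zz<45); q=X[m]; print('lid',circ(q[cv2.convexHull(np.ascontiguousarray(q[:,:2],dtype=np.float32),returnPoints=False)[:,0]]))
    m=(r<100)&(zz>40)&(zz<75); q=X[m]; print('knob',np.round(q.mean(0)),q[:,2].max())
    r=np.hypot(X[...,0]-408,X[...,1]-300); m=(zz>91)&(zz<98)&(r<115)&(r>85)&blue; print('tub',circ(X[m]))
todo((419,-322,250),90)
"
```

```text
time: 47.08
tool_pos: [700.8, 4.2, 260.6]
tcp_rot: [178.9, 0.1, 85.5]
ft_force: [0.3, 0.3, 0.7]
finger_gap: 85.2
scene floor tilt deg 0.024405868143382723 -1.4389802788697454 1464
lid (np.float64(455.13256552045334), np.float64(-280.7252223271787), np.float64(100.93588869087776))
knob [ 459. -283.   53.] 58.90495416058968
tub (np.float64(408.39576316609794), np.float64(297.28003493446965), np.float64(97.18182016258999))
side floor tilt deg 0.049564649794674356 0.3364624782178288 1517
lid (np.float64(453.5536575909428), np.float64(-276.80954961396134), np.float64(99.9737994996664))
knob [ 453. -272.   54.] 62.2700235829501
tub (np.float64(408.2581867414371), np.float64(302.01234755550854), np.float64(97.1212800082995))
t 47.17 tcp [698.9   4.3 255.3] rpy [179.4   0.2  85.4] F [-0.3 -0.3 -0.5] gap 85.0
shift(units, current axes) [-6.949 -5.063  0.068] (target axes) [ 5.598 -6.525  0.106] turn [ 0.001   0.0018 -0.2626]
```

View pics/f_side.png

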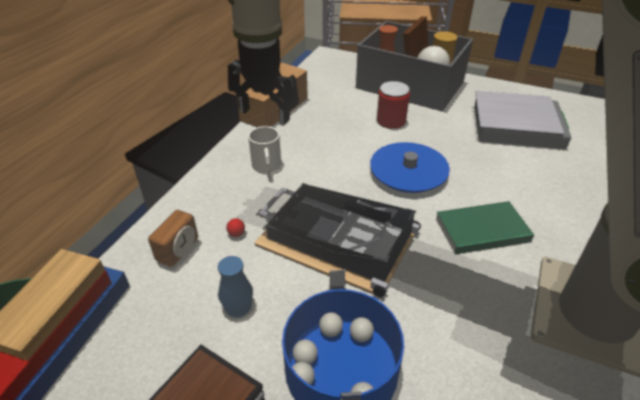

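The side view shows five balls in the tub, the tray flat with the scoop in it, and the lid knocked aside to about (454,-279), pixel (410,160). Going over the lid.

```bash

python3 -m jog '[[[-0.3,-0.22,0,0,0,0,1],[-0.62,-0.455,0,0,0,0,1],[-0.62,-0.455,0,0,0,0,1],[-0.62,-0.455,0,0,0,0,1],[-0.62,-0.455,0,0,0,0,1],[-0.62,-0.455,0,0,0,0,1],[-0.62,-0.455,0,0,0,0,1],[-0.62,-0.455,0,0,0,0,1],[-0.62,-0.455,0,0,0,0,1],[-0.5,-0.37,0,0,0,0,1],[-0.27,-0.21,0,0,0,0,1],[0,0,0,0,0,0,1]]]'
python3 -c "
from h import *
todo((454.3,-278.8,150),-4.5)
p,h,X=cloud('wrist','wl'); zz=X[...,2]; r=np.hypot(X[...,0]-454,X[...,1]+279)
m=(r<60)&(zz>52)&(zz<68); q=X[m]; print(m.sum(),q.mean(0),q.min(0),q.max(0)) if m.sum() else 0
blue=(abs(h[...,0]-113)<12)&(h[...,1]>120)&(zz>15)&(zz<45)&(r<150); q=X[blue]; print(len(q),circ(q[cv2.convexHull(np.ascontiguousarray(q[:,:2],dtype=np.float32),returnPoints=False)[:,0]]) if len(q) else 0)
"
```

```text
time: 48.68
tool_pos: [453.0, -278.8, 252.6]
tcp_rot: [179.5, 0.1, 85.4]
ft_force: [1.4, 0.7, -0.3]
finger_gap: 85.4
t 48.67 tcp [ 453.  -278.8  252.6] rpy [1.795e+02 1.000e-01 8.540e+01] F [ 1.4  0.7 -0.3] gap 85.4
shift(units, current axes) [0.006 0.008 2.052] (target axes) [0.003 0.027 2.052] turn [ 0.0015  0.0003 -0.0004]
673 [ 452.91501992 -278.77752599   57.61528456] [ 435.24222622 -297.49812151   52.65211445] [ 470.64155228 -262.23585148   59.83832801]
17088 (np.float64(453.57147277298003), np.float64(-278.56890492281696), np.float64(99.56747356890428))
```

```bash

python3 -m jog '[[[0,0.005,0.4,0.0015,0,0,1],[0,0,0.9,0,0,0,1],[0,0,0.9,0,0,0,1],[0,0,0.9,0,0,0,1],[0,0,0.7,0,0,0,1],[0,0,0.4,0,0,0,1],[0,0,0.2,0,0,0,1],[0,0,0,0,0,0,1]]]'
python3 -m jog '[[[0,0,0,0,0,0,0],[0,0,0,0,0,0,0],[0,0,0,0,0,0,0],[0,0,0,0,0,0,0]]]' 60
python3 -m jog '[[[0,0,-0.2,0,0,0,0],[0,0,-0.5,0,0,0,0],[0,0,-0.9,0,0,0,0],[0,0,-0.9,0,0,0,0],[0,0,-0.9,0,0,0,0],[0,0,-0.6,0,0,0,0],[0,0,0,0,0,0,0]]]'
python3 -c "
from h import *
todo((408.2,299.6,230),-4.5)
s=telemetry.sense()
for n in ('scene','side'):
    p,h,X=cloud(n); zz=X[...,2]; r=np.hypot(X[...,0]-453,X[...,1]+279)
    b=(abs(h[...,0]-113)<12)&(h[...,1]>120)&(zz>120)&(r<125); q=X[b]; c=circ(q[cv2.convexHull(np.ascontiguousarray(q[:,:2],dtype=np.float32),returnPoints=False)[:,0]]); f=np.linalg.lstsq(np.c_[q[:,:2],np.ones(len(q))],q[:,2],rcond=None)[0]; print(n,c,'slope deg',np.degrees(f[:2]),'z',np.median(q[:,2]),np.median(q[:,2])-s['tool_pos'][2])
"
```

```text
time: 49.72
tool_pos: [454.0, -278.3, 32.5]
tcp_rot: [-180.0, 0.1, 85.5]
ft_force: [0.2, 0.2, -0.8]
finger_gap: 85.6
time: 50.22
tool_pos: [455.1, -279.9, 34.8]
tcp_rot: [179.8, 0.2, 85.4]
ft_force: [-0.0, -0.2, 6.1]
finger_gap: 34.4
time: 51.1
tool_pos: [455.4, -279.7, 237.1]
tcp_rot: [179.7, 0.3, 85.4]
ft_force: [0.4, 1.5, -1.6]
finger_gap: 34.1
t 51.1 tcp [ 455.4 -279.7  237.1] rpy [179.7   0.3  85.4] F [ 0.4  1.5 -1.6] gap 34.1
shift(units, current axes) [11.475 -1.861  0.064] (target axes) [11.476 -1.85   0.142] turn [ 0.001   0.0009 -0.0001]
scene (np.float64(456.85805603293574), np.float64(-280.8025410184323), np.float64(101.08231304929555)) slope deg [ 0.50556827 -0.07712908] z 228.79743317073053 -8.29004865389436
side (np.float64(455.9456305421103), np.float64(-278.1219205402936), np.float64(101.55443992402557)) slope deg [ 0.08599241 -0.3977867 ] z 228.13530913337183 -8.952172691253054
```

```bash

python3 -m jog '[[[0.4,-0.065,0,0,0,0,0],[0.7,-0.113,0,0,0,0,0],[0.8,-0.13,0,0,0,0,0],[0.8,-0.13,0,0,0,0,0],[0.8,-0.13,0,0,0,0,0],[0.8,-0.13,0,0,0,0,0],[0.8,-0.13,0,0,0,0,0],[0.8,-0.13,0,0,0,0,0],[0.8,-0.13,0,0,0,0,0],[0.8,-0.13,0,0,0,0,0],[0.8,-0.13,0,0,0,0,0],[0.8,-0.13,0,0,0,0,0]]]'
python3 -m jog '[[[0.8,-0.13,0,0,0,0,0],[0.7,-0.113,0,0,0,0,0],[0.5,-0.08,0,0,0,0,0],[0.3,-0.05,0,0,0,0,0],[0,0,0,0,0,0,0]]]'
cat > lt.py <<'E'
from h import *
todo((408.2,299.6,160),-4.5)
s=telemetry.sense(); t=s['tool_pos']
for n in ('scene','side'):
    p,h,X=cloud(n,'lt_'+n); zz=X[...,2]; r=np.hypot(X[...,0]-408,X[...,1]-300)
    blue=(abs(h[...,0]-113)<12)&(h[...,1]>120)
    b=blue&(zz>t[2]-18)&(zz<t[2]+5)&(r<125); q=X[b]; c=circ(q[cv2.convexHull(np.ascontiguousarray(q[:,:2],dtype=np.float32),returnPoints=False)[:,0]]); print(n,'lid',np.round(c,1),'minus tcp',np.round([c[0]-t[0],c[1]-t[1]],1))
    m=blue&(zz>91)&(zz<98)&(r<112)&(r>88); print('  tub',np.round(circ(X[m]),1),m.sum())
    m=(zz>108)&(zz<134)&(r<125)&(r>88)&(h[...,1]<110)
    for a in (117.5,-62.5):
        an=np.degrees(np.arctan2(X[...,1]-300,X[...,0]-408)); k=m&(abs((an-a+180)%360-180)<15); 
        if k.sum()>5: print('  catch',a,k.sum(),np.round(X[k].mean(0),1))
E
python3 lt.py
```

```text
time: 52.7
tool_pos: [414.6, 182.3, 230.5]
tcp_rot: [-179.9, 0.2, 85.5]
ft_force: [0.3, 0.1, -1.3]
finger_gap: 34.3
time: 53.32
tool_pos: [406.1, 297.1, 230.9]
tcp_rot: [-180.0, 0.2, 85.5]
ft_force: [0.6, -0.3, -1.3]
finger_gap: 34.5
t 53.33 tcp [406.1 297.1 230.9] rpy [-180.     0.2   85.5] F [ 0.6 -0.3 -1.3] gap 34.5
shift(units, current axes) [0.058 0.039 1.419] (target axes) [0.052 0.039 1.419] turn [-0.0001  0.0006  0.0001]
scene lid [406.9 294.2 101.5] minus tcp [ 0.8 -2.9]
  tub [408.  298.   97.2] 201
  catch -62.5 82 [459.2 200.9 118.6]
side lid [407.  298.5 100.1] minus tcp [1.  1.4]
  tub [407.8 303.1  96.3] 462
  catch 117.5 138 [357.5 399.9 122.1]
```

```bash

python3 -m jog '[[[0.075,0.014,0.3,0,0,0,0],[0,0,0.6,0,0,0,0],[0,0,0.6,0,0,0,0],[0,0,0.3,0,0,0,0],[0,0,0.1,0,0,0,0],[0,0,0,0,0,0,0]]]'
python3 -m jog '[[[0,0,0.06,0,0,0,0],[0,0,0.06,0,0,0,0],[0,0,0,0,0,0,0]]]'
python3 -m jog '[[[0,0,0.05,0,0,0,0],[0,0,0,0,0,0,0]]]'; python3 lt.py
```

```text
time: 54.18
tool_pos: [408.5, 300.3, 137.4]
tcp_rot: [179.9, 0.1, 85.4]
ft_force: [0.4, -0.3, -1.1]
finger_gap: 34.4
time: 54.55
tool_pos: [408.2, 300.2, 131.0]
tcp_rot: [179.9, 0.2, 85.5]
ft_force: [-0.7, -0.3, -1.3]
finger_gap: 34.0
time: 54.8
tool_pos: [408.1, 300.1, 128.3]
tcp_rot: [179.9, 0.2, 85.5]
ft_force: [0.3, 0.5, -1.8]
finger_gap: 34.2
t 54.8 tcp [408.1 300.1 128.3] rpy [179.9   0.2  85.5] F [ 0.3  0.5 -1.8] gap 34.2
shift(units, current axes) [-0.012  0.004 -0.635] (target axes) [-0.011  0.004 -0.635] turn [ 0.0001  0.0005 -0.0001]
scene lid [410.  295.6 101.3] minus tcp [ 2.  -4.6]
  tub [408.7 296.9  96.8] 109
  catch -62.5 80 [459.  200.5 118.6]
side lid [408.5 301.5 100.4] minus tcp [0.4 1.3]
  tub [408.4 301.8  97.6] 351
  catch 117.5 146 [357.1 398.9 122. ]
```

```bash

python3 -m jog '[[[0,0,0.05,0,0,0,0],[0,0,0.05,0,0,0,0],[0,0,0,0,0,0,0]]]'
python3 -m jog '[[[0,0,0.05,0,0,0,0],[0,0,0.05,0,0,0,0],[0,0,0,0,0,0,0]]]'
python3 -m jog '[[[0,0,0.05,0,0,0,0],[0,0,0.05,0,0,0,0],[0,0,0,0,0,0,0]]]'
```

```text
time: 55.28
tool_pos: [408.2, 300.4, 123.4]
tcp_rot: [179.9, 0.1, 85.5]
ft_force: [0.4, 1.9, -0.3]
finger_gap: 34.2
time: 55.65
tool_pos: [408.6, 300.3, 118.5]
tcp_rot: [179.9, 0.1, 85.4]
ft_force: [2.4, 1.6, 0.7]
finger_gap: 34.0
time: 56.02
tool_pos: [407.9, 300.0, 112.7]
tcp_rot: [180.0, 0.2, 85.4]
ft_force: [2.8, 3.0, -2.4]
finger_gap: 33.9
```

```bash

python3 -m jog '[[[0,0,0.05,0,0,0,0],[0,0,0,0,0,0,0]]]'
python3 -m jog '[[[0,0,0.05,0,0,0,0],[0,0,0,0,0,0,0]]]'
python3 -m jog '[[[0,0,0.03,0,0,0,0],[0,0,0,0,0,0,0]]]'
python3 -m jog '[[[0,0,0.03,0,0,0,0],[0,0,0,0,0,0,0]]]'
```

```text
time: 56.28
tool_pos: [406.9, 299.4, 109.3]
tcp_rot: [-179.9, 0.3, 85.5]
ft_force: [-0.4, 0.2, -6.6]
finger_gap: 34.1
time: 56.52
tool_pos: [408.2, 300.1, 108.3]
tcp_rot: [179.9, 0.2, 85.4]
ft_force: [0.3, 0.4, -0.7]
finger_gap: 33.9
time: 56.78
tool_pos: [408.5, 300.3, 107.8]
tcp_rot: [179.9, 0.1, 85.5]
ft_force: [-1.9, -1.6, 4.3]
finger_gap: 34.0
time: 57.02
tool_pos: [408.6, 300.3, 107.8]
tcp_rot: [179.9, 0.1, 85.5]
ft_force: [-8.3, -5.4, 18.3]
finger_gap: 34.0
```

The lid snapped in, with hard contact at z 107.8. Easing off, releasing and checking.

```bash

python3 -m jog '[[[0,0,-0.06,0,0,0,0],[0,0,0,0,0,0,0.7],[0,0,0,0,0,0,0.7],[0,0,0,0,0,0,0.7],[0,0,-0.4,0,0,0,0.7],[0,0,-0.9,0,0,0,0.7],[0,0,-0.9,0,0,0,0.7],[0,0,-0.9,0,0,0,0.7],[-0.6,0,-0.5,0,0,0,0.7],[-0.8,0.3,0,0,0,0,0.7],[-0.8,0.3,0,0,0,0,0.7],[-0.8,0.3,0,0,0,0,0.7]]]'
python3 -m jog '[[[-0.6,0.5,0,0,0,0,0.7],[-0.4,0.5,0,0,0,0,0.7],[0,0.3,0,0,0,0,0.7],[0,0,0,0,0,0,0.7]]]'
python3 - <<'E'
from h import *
st(); im=[]
for n in ('scene','side'):
    p,h,X=cloud(n,'fin_'+n); zz=X[...,2]; r=np.hypot(X[...,0]-408,X[...,1]-300)
    b=(abs(h[...,0]-113)<12)&(h[...,1]>120)&(zz>95)&(zz<120)&(r<94); q=X[b]; f=np.linalg.lstsq(np.c_[q[:,0]-408,q[:,1]-300,np.ones(len(q))],q[:,2],rcond=None)[0]
    print(n,'disc slope deg',np.round(np.degrees(f[:2]),2),'z',round(f[2],1),len(q))
    m=(r<16)&(zz>118)&(zz<145); print('  knob top',np.round(np.nanpercentile(zz[m],[50,95]),1) if m.sum() else None)
    O,A=trayframe(tilt=0,c=(528,15.7)); x,y,z=np.moveaxis((X-O)@A,-1,0); m=(x>10)&(x<125)&(abs(y)<60)&(abs(z)<12); print('  tray tilt',np.degrees(np.polyfit(x[m],z[m],1)[0]))
    im.append(p[:,:,::-1])
cv2.imwrite('pics/fin.png',np.hstack([cv2.resize(im[0][50:350,100:500],(400,300)),cv2.resize(im[1][100:400,200:600],(400,300))]))
E
```

```text
time: 58.52
tool_pos: [441.2, 146.4, 289.0]
tcp_rot: [179.9, 0.1, 85.5]
ft_force: [0.4, -0.3, -0.3]
finger_gap: 60.0
time: 59.02
tool_pos: [502.2, 92.1, 288.7]
tcp_rot: [180.0, 0.2, 85.4]
ft_force: [-0.2, -0.7, -0.2]
finger_gap: 59.8
t 59.02 tcp [502.2  92.1 288.7] rpy [180.    0.2  85.4] F [-0.2 -0.7 -0.2] gap 59.8
scene disc slope deg [ 0.02 -0.08] z 99.4 1602
  knob top [128.9 130.4]
  tray tilt 0.1652697035807281
side disc slope deg [ 0.02 -0.04] z 101.2 8749
  knob top [131.  132.9]
  tray tilt 0.09592395995650535
```

View pics/fin.png

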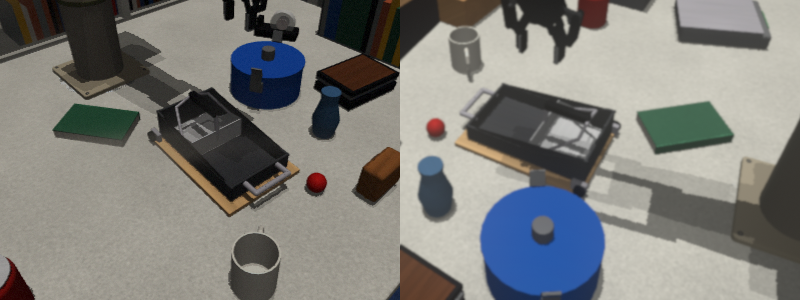

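The final view shows the lid level with its disc top near 101 mm (rim plus 6 mm, so home). The catches are over it, the tray is flat with the scoop lengthwise, and the goods are undisturbed.

```bash
python3 -c "
from bench import job
print(job.hand_in())"
```

```text
the job is handed in; nothing more can be done
None
```

The job is done and handed in, with about 59 of the 192 s used.

**What I did**
1. Tipped the tray to about 15.6°, and the five balls present rolled to its low end.
2. Scooped up all five and tipped them into the tub.
3. Put the scoop back in the tray and let the tray down to its stop.
4. Found the lid had been knocked to about (454, -279), picked it up from there and pressed it on until it snapped home.

**Last checks**
- **Lid:** level to within 0.1°. The top of its disc is at 99 to 101 mm depending on the camera; home would be 101 mm. The final press met hard contact at about 18 N.
- **Tray and scoop:** the tray lies flat to within 0.2°. The scoop slid to the low end when released and lies flat and lengthwise there.
- **Balls:** I counted all five in the tub before closing it, and the tray was empty.
- **Other goods:** they looked undisturbed in the last picture; I did not measure their positions.

**Disagreements:** the two fixed cameras differed by about 5 mm in y throughout, so I aligned parts relative to each other within the same view. Seating the tray against its stop briefly showed about 51 N at the wrist, against the 120 N limit, carried by the fingers on the grip bar.

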